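# Timer set, film rack poised over the developer tank

## Robot

A 7-joint arm with a two-finger parallel gripper is mounted at the origin on the work surface. World frame = base frame: x ahead of the robot, y to its left, z up, the work surface at z = 0. Lengths are in mm, angles in rad, forces in N, time in s.
With the tool pointing down it reaches from about 400 to 875 mm from the base axis. Payload 4.4 kg.
Tool frame: the origin (TCP) lies on the centre line of the jaws, within the pads' length; the fingertips stand ctrl.nose_length ahead of it and the grasp point (between the pads) lies 6 mm ahead of it (ctrl.nose_length is the distance from the TCP to the fingertips, in mm); z points along the fingers, y is the direction in which the jaws open and shut (so a half turn about z gives the same grasp; the last joint's range is limited). The gripper opens to 85 mm and grips with 20 to 120 N. Pads are 22 mm wide; open, the fingers measure 114 mm over their backs; the gripper's body (76 mm by 85 mm) begins 54 mm behind the grasp point. The pads swing forward as they close: fully open they stand 13 mm farther back than shut.
Start: joints at [-1.264, 0.628, 0.038, 1.517, -0.027, 0.996, -0.02], TCP at [236.723, 605.376, 228.713] pointing down, gripper open.
Joint ranges: [-3.06, 3.06], [-0.37, 2.12], [-1.25, 1.32], [0.18, 2.47], [-1.1, 4.24], [0.23, 1.98], [-2.94, 2.94]. Speed limits (rad/s): [2.57, 2.57, 3.14, 3.14, 3.14, 3.14, 3.14].

## Interface

Orientations are given as [roll, pitch, yaw] about the fixed x, y, z axes, in that order (R = Rz(yaw) Ry(pitch) Rx(roll)).
In Python, from cell import ctrl, vision gives the robot as it stands. The module is installed in compiled form; this text tells all that it offers.
- The arm moves only by the shell command python3 -m inch 'ROWS'. ROWS is a JSON object of lists of equal length, an entry for each row: "travel": the shift along the tool's x, y, z in cm, a list of three; "twist": the turn about the tool's z in degrees; "fingers": the finger opening in cm, from 0 to 8.54. A call has exactly 10 rows; each row is the pose to reach, as a shift and turn from the pose commanded when the call began, along the tool's axes at that moment; what a row does not reach only later rows make up. A row lasts 1/12 s, in which the tool goes at most 41.7 mm and 7.16 degrees, less where a joint would pass 70% of its speed; a pose out of reach is approached as far as the arm can. A call with a gripper value outside its range is refused whole. The fingers move at their own pace and stop on an object; the grip force is fixed at half the most. Time passes only in rows, so rows that repeat a pose let the fingers close, or fill a call up. It gives the time, the measured TCP pose, the force and the opening at its end, in the units of the state.
- ctrl.read_state(): the state, without advancing time (a new reading comes with each control period).
- vision.get_image(name): name is "scene" or "top"; returns a dict with "frame" (480x640x3 uint8, red, green, blue), "fx", "fy", "cx", "cy" (pixels), "position" and "orientation" of the camera in the world. Camera axes: x right, y down, z forward; pixel columns grow to the right and rows downward; lengths in mm; the calibration is good to about 2 mm. A picture is of the moment at which its call begins. There is no depth.
- ctrl.finish_job(): hands the job in, once; it reports no verdict.
The state is a dict: "clock": time; "qpos": joint angles; "qd": joint speeds; "tau": joint torques, N m; "eef_pos": TCP position; "tool_rot": TCP orientation; "force": force on the tool from outside, world axes, zero at the start; "torque": the same for the moment, N m; "width": finger opening in mm.
Only numpy, scipy, OpenCV 4.12 (cv2) and the standard library are available. Lean on these libraries where they do the work, as an engineer would, in place of code of your own. Each camera call takes 0.05 s, during which the arm holds its last target.

## Task

Get the film ready to dunk: first turn the timer's knob clockwise until its pointer lines up with the raised tab on the dial. Then take the film rack by its handle, carry it high enough to clear the upright divider, and hold it hovering upright just above the open mouth of the white rectangular tank, about 15 mm clear of the rim, centred and squared up so that it could go straight in, without the rack touching the tank or the divider and without moving anything else. Finish while holding it there, still: do not lower it in, put it down or let go.

Things in the scene. Friction and masses are not known exactly. Their poses are not given: they have to be found in the camera images.
- knob (a joint): angle of the timer's knob in rad: grows as the knob is turned clockwise seen from above, range 0 to 2.2, starts between 0 and 0.3. It has light friction (0.05 N m), no spring, and stays where it is left.
- knob_grip (a point): point on the knob's vertical turning axis, 94 mm above the bench, at the height to grip. The timer is a black box 150 x 150 mm, 60 mm high, fixed to the bench lying on its back with the dial up. The grey knob is a 52 mm disc (12 mm high) on the dial with an upright grip bar 46 mm long, 14 mm wide, whose top is 108 mm above the bench and whose sides are free down to 72 mm above it. This frame turns with the knob: its x axis runs along the bar towards the pointer, z is up.
- pointer (a point): tip of the thin pale pointer that sticks out from one end of the knob's grip bar, 47 mm from the turning axis, 64 mm above the bench; turns with the knob.
- mark (a point): where the pointer's tip must come: the inner end of the single raised tab (12 x 7 mm, 6 mm high) on the flat aluminium ring around the knob, 47 mm from the turning axis, 64 mm above the bench; fixed. The knob has to turn 0.5 to 1.5 rad clockwise from its start to reach it.
- rack: loose aluminium film rack, mass about 0.3 kg: an open box 96 mm long (its x axis) by 50 mm wide (y) and 70 mm high holding three dark film plates, with a bail handle above it. Origin: centre of its underside, z up. Symmetric by half a turn.
- rack_handle (a point): centre of the rack's handle, a flat bar 96 mm long (rack's x), 12 mm wide (rack's y), 24 mm high, centred 118 mm above the rack's underside (bar from 106 to 130 mm); it is free below for the fingers down to the plates at 63 mm, apart from an upright at each end. Pinch it across its width, at its middle.
- tank_mouth (a point): centre of the mouth of the white rectangular tank, at rim height, 90 mm above the bench; the tank is fixed; outside 128 mm long (this frame's x) by 86 mm wide (y), walls 4 mm, inside 120 x 78 mm. Axes as the tank's: x along its length, z up.
- tank: the same tank; origin at the centre of its underside.
- divider: upright metal sheet fixed to the bench between rack and tank: 360 mm long (its x axis), 12 mm thick, 85 mm high. Origin: centre of its underside.
- beaker: bystander, leave alone: clear plastic beaker, 72 mm across, 100 mm high. Origin: its underside.
- jug: bystander, leave alone: steel mug with a side handle, 76 mm across without it, 110 mm high. Origin: its underside.
- bottle: bystander, leave alone: amber bottle, 64 mm across, 135 mm high. Origin: its underside.
- funnel: bystander, leave alone: white funnel standing mouth down, 84 mm across, 80 mm high, spout up. Origin: its underside.
- squeegee: bystander, leave alone: T-shaped blue squeegee lying flat, handle and blade each about 100 mm long, 14 mm high. Origin: its underside.
- thermometer: bystander, leave alone: dial thermometer lying flat, dial 44 mm across, 12 mm high, stem 80 mm. Origin: its underside.
- film_can: bystander, leave alone: small black film can, 32 mm across, 52 mm high. Origin: its underside.

How it is judged:
By the outcome, as a careful person would: the job done as asked, in the order asked, and still so for the second after the job is handed in, while the arm keeps its last pose, push and grip.
It also fails if it takes over 61 s, if anything falls off the work surface, if the arm or the gripper's body presses on something with over 40 N, if the wrist force passes 120 N, or if a joint passes its speed limit or range.

## Working session

There is one attempt and no reset: what is moved stays moved. The work goes in short steps, Python scripts to look and compute and a shell command to move; the robot and the scene stay as the last step left them, time stands still between calls to the robot, and variables do not carry over. Pictures are saved under pics/ and viewed, and the job is handed in when it is done.

```bash
mkdir -p pics; python3 - <<'E'
from cell import ctrl, vision
import cv2
for n in ("scene","top"):
    d=vision.get_image(n); cv2.imwrite(f"pics/{n}0.png",d["frame"][:,:,::-1])
    print({k:v for k,v in d.items() if k!="frame"})
print(ctrl.read_state(), ctrl.nose_length)
E
```

```text
{'fx': 449.93467940537454, 'fy': 449.93467940537454, 'cx': 316.5607858189434, 'cy': 237.9221243897444, 'position': array([1085.75802366,  721.0020639 ,  624.78378199]), 'orientation': array([-2.12551839, -0.0169707 ,  2.52901641])}
{'fx': 572.8044577812191, 'fy': 572.8044577812191, 'cx': 325.8899035388972, 'cy': 245.7771236655577, 'position': array([ 370.84953085,   39.28571138, 1247.51922073]), 'orientation': array([-2.95945644,  0.01729514, -1.55326358])}
{'clock': 0.1, 'qpos': array([-1.26381314,  0.62924626,  0.03846364,  1.51826315, -0.02700526,
        0.99628047, -0.02003106]), 'qd': array([-0.00177007, -0.00138939, -0.00198023, -0.00392223,  0.0008815 ,
        0.00121864, -0.00055886]), 'tau': array([ 3.44709872e-03, -5.64533043e+01,  1.23099234e+00, -1.93969667e+01,
        1.14282203e-02,  5.46499083e-03, -8.86855219e-06]), 'eef_pos': array([236.5140775 , 604.84782154, 227.88771145]), 'tool_rot': array([-3.13991404e+00,  2.29706189e-05,  2.76876040e+00]), 'force': array([ 0.01134044,  0.10417651, -0.35584405]), 'torque': array([-0.01985929, -0.04022911, -0.01051862]), 'width': 85.67100180317959} 25.0
```

View pics/scene0.png

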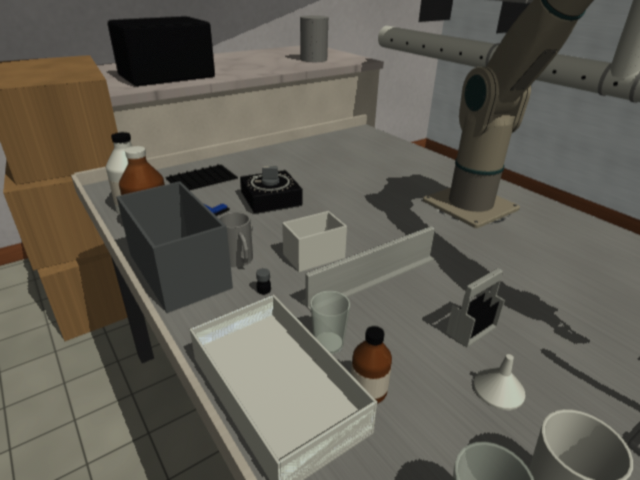

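View pics/top0.png

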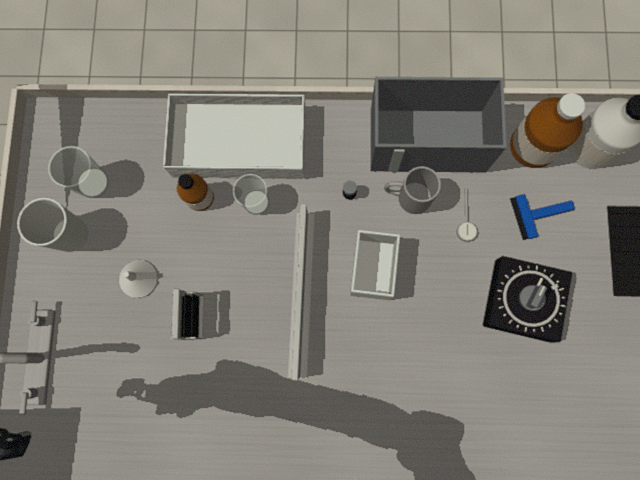

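The top view looks along world +x upwards and −y to the right. The timer is near (532,298), the rack near (188,314), the tank near (376,265) and the divider near (299,290). Next I'll zoom in on these.

```bash
cat > h.py <<'E'
import numpy as np, cv2
from scipy.spatial.transform import Rotation as R
from cell import ctrl, vision
def ray(d,u,v):
    r=R.from_euler('xyz',d['orientation']).apply([(u-d['cx'])/d['fx'],(v-d['cy'])/d['fy'],1.])
    return np.array(d['position']),r
def plane(d,u,v,z):
    p,r=ray(d,u,v); return p+r*(z-p[2])/r[2]
def proj(d,P):
    q=R.from_euler('xyz',d['orientation']).inv().apply(np.array(P)-d['position'])
    q=np.atleast_2d(q); return np.c_[d['cx']+d['fx']*q[:,0]/q[:,2],d['cy']+d['fy']*q[:,1]/q[:,2]]
def crop(d,u0,v0,w,h,s,name):
    c=d['frame'][v0:v0+h,u0:u0+w,::-1]; cv2.imwrite(name,cv2.resize(c,None,fx=s,fy=s,interpolation=cv2.INTER_CUBIC))
E
python3 - <<'E'
from h import *
d=vision.get_image('top');s=vision.get_image('scene')
crop(d,480,250,100,95,6,'pics/knob_t.png')
crop(s,230,150,80,70,8,'pics/knob_s.png')
crop(d,160,280,70,70,8,'pics/rack_t.png')
crop(s,440,260,80,90,6,'pics/rack_s.png')
crop(d,285,195,130,195,3,'pics/tank_t.png')
E
```

```text
(no output)
```

View pics/knob_t.png

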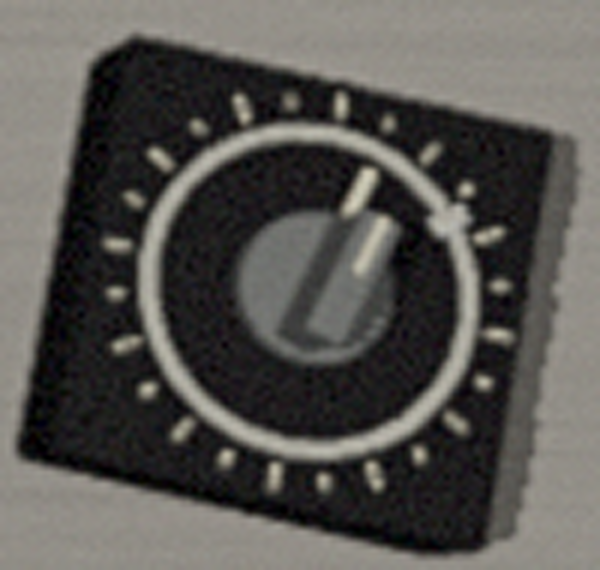

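View pics/knob_s.png

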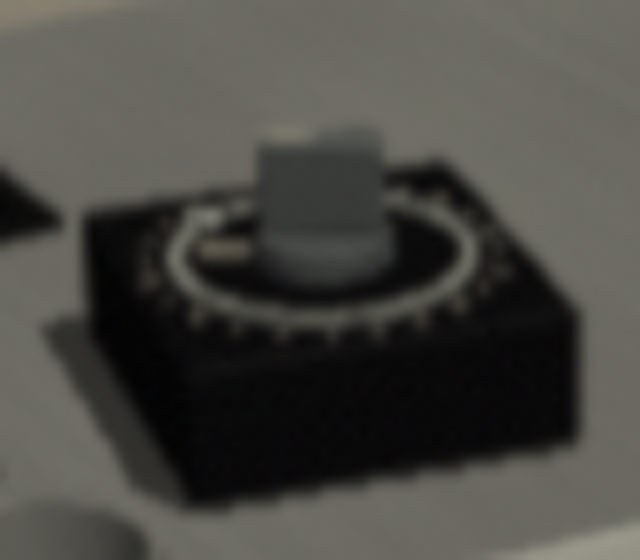

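View pics/rack_t.png

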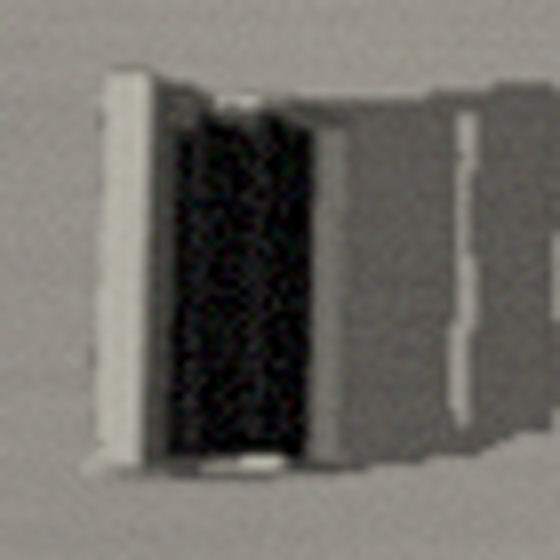

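View pics/rack_s.png

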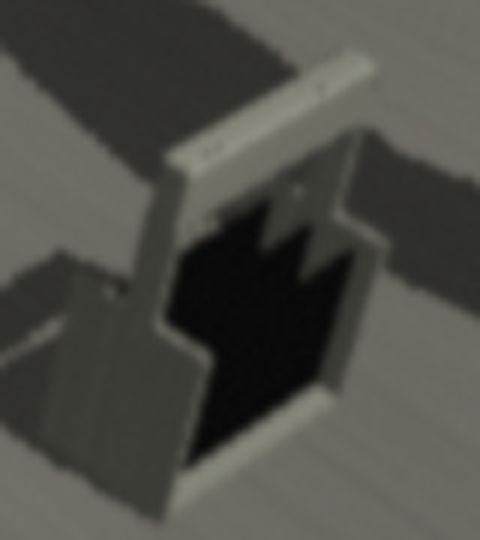

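View pics/tank_t.png

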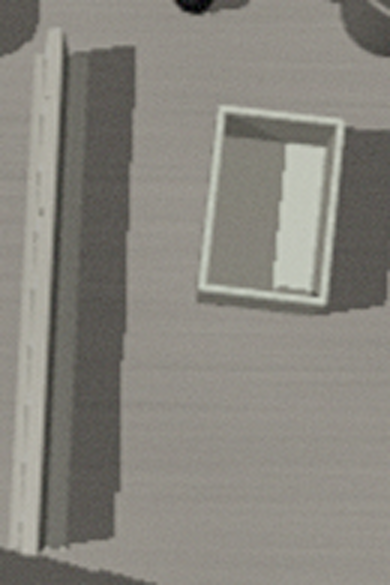

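```bash
python3 - <<'E'
from h import *
d=vision.get_image('top');s=vision.get_image('scene')
f=lambda c,u0,v0,k:(u0+(c[0]+.5)/k-.5, v0+(c[1]+.5)/k-.5)
g=cv2.cvtColor(d['frame'],cv2.COLOR_RGB2GRAY)
# ring
S=4; c=cv2.resize(g[250:345,480:580],None,fx=S,fy=S,interpolation=cv2.INTER_CUBIC)
m=((c>110)*255).astype(np.uint8)
yy,xx=np.nonzero(m); r=np.hypot(xx-206,yy-195); k=(r>92)&(r<122)
pts=np.array([plane(d,*f((x,y),480,250,S),61.5)[:2] for x,y in zip(xx[k],yy[k])])
A=np.c_[2*pts,np.ones(len(pts))]; sol=np.linalg.lstsq(A,(pts**2).sum(1),rcond=None)[0]
cen=sol[:2]; print('ring c',cen,'r',np.sqrt(sol[2]+cen@cen), len(pts))
def an(n,P): v=P[:2]-cen; print(n,P.round(1),'r',np.hypot(*v).round(1),'ang',np.degrees(np.arctan2(v[1],v[0])).round(1))
an('tip',plane(d,*f((370,172),480,250,6),64))
an('ptr base',plane(d,*f((349,213),480,250,6),64))
an('tab c',plane(d,*f((450,219),480,250,6),64))
a=plane(d,*f((390,222),480,250,6),108);b=plane(d,*f((358,272),480,250,6),108)
an('bar line a',a);an('b',b);v=a-b;print('dir',np.degrees(np.arctan2(v[1],v[0])))
a=plane(d,*f((358,203),480,250,6),108);b=plane(d,*f((395,218),480,250,6),108);e=plane(d,*f((348,342),480,250,6),108);h=plane(d,*f((310,328),480,250,6),108)
print('bar corners',a,b,e,h,'mean',(a+b+e+h)/4)
for n,z,L in (('handle',130,[(108,72),(152,72),(138,462),(98,462)]),):
    P=[plane(d,*f(q,160,280,8),z) for q in L]; print(n,np.round(P,1),np.mean(P,0)); 
    a=(P[0]+P[1])/2-(P[2]+P[3])/2; print(np.hypot(*a[:2]),np.degrees(np.arctan2(a[1],a[0])))
P=[plane(d,*f(q,440,260,6),0) for q in []]
for n,q in (('hl',(180,160)),('hr',(362,62))): print(n,plane(s,*f(q,440,260,6),130))
P=[plane(d,*f(q,285,195,3),90) for q in [(219,106),(344,120),(327,304),(198,291)]]; print('tank',np.round(P,1),np.mean(P,0))
P=[plane(d,*f(q,285,195,3),85) for q in [(48,30),(64,30),(9,552),(38,552)]]; print('div',np.round(P,1))
E
```

```text
ring c [ 486.01439779 -360.4317488 ] r 55.0166765852077 8345
tip [ 526.6 -382.6   64. ] r 46.3 ang -28.6
ptr base [ 512.3 -374.7   64. ] r 29.9 ang -28.5
tab c [ 510.8 -409.1   64. ] r 54.6 ang -63.0
bar line a [ 504.3 -372.6  108. ] r 22.0 ang -33.7
b [ 487.6 -361.3  108. ] r 1.8 ang -29.1
dir -34.111484016151955
bar corners [ 510.45634161 -362.43263624  108.        ] [ 505.65699334 -374.34320564  108.        ] [ 464.47296618 -356.89552807  108.        ] [ 468.86855052 -344.70010859  108.        ] mean [ 487.36371291 -359.59286963  108.        ]
handle [[486.5 361.2 130. ]
 [486.7 350.4 130. ]
 [392.  347.7 130. ]
 [391.9 357.4 130. ]] [439.26104065 354.17430923 130.        ]
94.68637126916262 1.9704744096052662
hl [485.18984049 359.18457339 130.        ]
hr [396.02029723 358.6850688  130.        ]
tank [[617.7  -2.   90. ]
 [609.1 -87.7  90. ]
 [482.6 -75.6  90. ]
 [490.   11.2  90. ]] [549.85345003 -38.49126587  90.        ]
div [[671.3 117.5  85. ]
 [671.5 106.3  85. ]
 [315.8 134.2  85. ]
 [316.1 115.   85. ]]
```

Measurements against the given sizes:

| Item | Position / direction | Check |
|---|---|---|
| Knob axis | (486, −360) | pointer radius 46 mm vs 47 given |
| Pointer | about −28.6° | – |
| Tab | about −63° | 0.60 rad clockwise from the pointer, inside 0.5–1.5 |
| Rack handle | (439, 354), along about 2° | 95 mm long vs 96 given |
| Tank mouth | (550, −38.5), along about −5.7° | 127 × 86 mm vs 128 × 86 given |

I'll move towards the knob on a path that stays away from the base.

```bash
python3 -m inch '{"travel":[[-2,-2,0],[-4,-4,0],[-6,-6,0],[-8.5,-8.5,0],[-11,-11,0],[-13.5,-13.5,0],[-16,-16,0],[-18,-18,0],[-19,-19.3,0],[-19.2,-19.6,0]],"twist":[0,0,0,0,0,0,0,0,0,0],"fingers":[8.5,8.5,8.5,8.5,8.5,8.5,8.5,8.5,8.5,8.5]}'
cat >> h.py <<'E'
def to(P,jaw=None):
    s=ctrl.read_state(); M=R.from_euler('xyz',s['tool_rot'])
    t=M.inv().apply(np.array(P)-s['eef_pos'])/10
    y=M.apply([0,1,0]); a=np.degrees(np.arctan2(y[1],y[0]))
    print('pos',s['eef_pos'].round(1),'jaw',a.round(2),'z',M.apply([0,0,1]).round(3),'q',s['qpos'].round(2),'clock',s['clock'],'w',round(s['width'],1),'F',s['force'].round(1))
    print('travel cm',t.round(2), 'twist', None if jaw is None else round((a-jaw+90)%180-90,2))
E
python3 -c "
from h import *
to([450,100,228]);to([486,-360,180],61.4)"
```

```text
clock: 1.13
eef_pos: [345.7, 349.1, 228.9]
tool_rot: [-3.14, 0.001, 2.763]
force: [0.1, -0.2, -0.2]
width: 85.1
pos [345.7 349.1 228.9] jaw 68.32 z [ 0.    -0.002 -1.   ] q [-0.88  0.4   0.05  1.95 -0.02  0.79  0.37] clock 1.1333 w 85.1 F [ 0.1 -0.2 -0.2]
travel cm [-18.89 -19.3    0.14] twist None
pos [345.7 349.1 228.9] jaw 68.32 z [ 0.    -0.002 -1.   ] q [-0.88  0.4   0.05  1.95 -0.02  0.79  0.37] clock 1.1333 w 85.1 F [ 0.1 -0.2 -0.2]
travel cm [-39.22 -60.71   5.03] twist 6.92
```

```bash
python3 -m inch '{"travel":[[-1.5,-1.5,0],[-3.5,-3.5,0],[-6,-6,0],[-8.5,-8.5,0],[-11,-11,0],[-13.5,-13.5,0],[-16,-16,0],[-18,-18,0],[-18.9,-19.3,0],[-18.9,-19.3,0]],"twist":[0,0,0,0,0,1,2,4,6,7],"fingers":[8.5,8.5,8.5,8.5,8.5,8.5,8.5,8.5,8.5,8.5]}'
python3 -c "
from h import *
to([486,-360,200],61.4)"
```

```text
clock: 1.97
eef_pos: [451.3, 101.3, 228.9]
tool_rot: [-3.141, 0.002, 2.64]
force: [0.4, 0.4, 0.3]
width: 84.5
pos [451.3 101.3 228.9] jaw 61.24 z [ 0.001 -0.001 -1.   ] q [-0.38  0.37  0.12  2.02 -0.06  0.76  0.86] clock 1.9667 w 84.5 F [0.4 0.4 0.3]
travel cm [-25.23 -38.77   2.95] twist -0.16
```

```bash
python3 -m inch '{"travel":[[-1,-1.5,0],[-2.5,-3.8,0],[-4,-6.2,0],[-6,-9.2,0],[-8,-12.3,0],[-10,-15.4,0],[-12,-18.4,0],[-14,-21.5,0],[-16,-24.6,0],[-17,-26.1,0]],"twist":[0,0,0,0,0,0,0,0,0,0],"fingers":[8.5,8.5,8.5,8.5,8.5,8.5,8.5,8.5,8.5,8.5]}'
python3 -m inch '{"travel":[[-1.5,-2.3,0],[-3,-4.6,0],[-4.5,-7,0],[-6,-9.3,0],[-7,-11,0],[-7.8,-12,0],[-8.2,-12.6,0],[-8.2,-12.6,0],[-8.2,-12.6,0],[-8.2,-12.6,0]],"twist":[0,0,0,0,0,0,0,0,0,0],"fingers":[8.5,8.5,8.5,8.5,8.5,6,5,4.5,4.5,4.5]}'
python3 - <<'E'
from h import *
to([486,-360,88+0],61.4)
d=vision.get_image('top');s=vision.get_image('scene')
crop(d,460,230,140,130,5,'pics/k2t.png'); crop(s,210,100,120,120,5,'pics/k2s.png')
E
```

```text
clock: 2.8
eef_pos: [476.5, -209.6, 228.9]
tool_rot: [-3.14, 0.002, 2.644]
force: [0.2, -1.0, -0.4]
width: 85.4
clock: 3.63
eef_pos: [488.5, -353.8, 228.5]
tool_rot: [3.14, -0.001, 2.649]
force: [0.1, 0.1, 0.0]
width: 44.9
pos [ 488.5 -353.8  228.5] jaw 61.77 z [-0.     0.002 -1.   ] q [ 0.48  0.57  0.16  1.66 -0.11  0.93  1.76] clock 3.6333 w 44.9 F [0.1 0.1 0. ]
travel cm [-0.08 -0.68 14.05] twist 0.37
```

View pics/k2t.png

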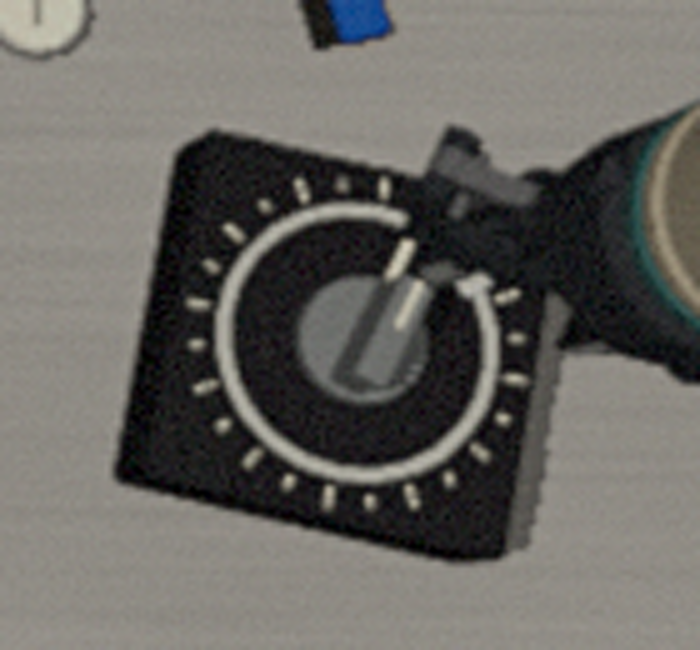

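View pics/k2s.png

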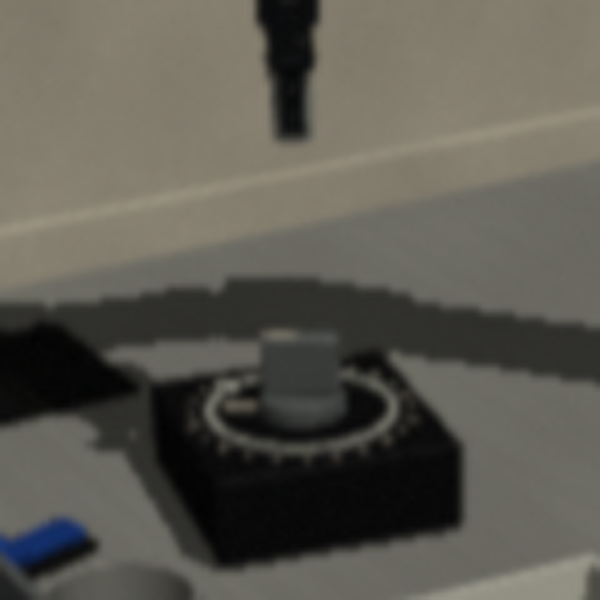

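The gripper is above the knob and its jaws are square to the bar. I'll correct the sideways offset and descend with 45 mm open.

```bash
python3 -m inch '{"travel":[[-0.1,-0.4,1],[-0.1,-0.7,2.5],[-0.1,-0.7,4.5],[-0.1,-0.7,6.5],[-0.1,-0.7,8.5],[-0.1,-0.7,10],[-0.1,-0.7,11.2],[-0.1,-0.7,12.2],[-0.1,-0.7,12.7],[-0.1,-0.7,12.7]],"twist":[0,0.4,0.4,0.4,0.4,0.4,0.4,0.4,0.4,0.4],"fingers":[4.5,4.5,4.5,4.5,4.5,4.5,4.5,4.5,4.5,4.5]}'
python3 - <<'E'
from h import *
to([486,-360,101],61.4)
d=vision.get_image('top');s=vision.get_image('scene')
crop(s,230,140,80,75,8,'pics/k3s.png');crop(d,460,230,140,130,5,'pics/k3t.png')
E
```

```text
clock: 4.57
eef_pos: [484.9, -362.2, 100.6]
tool_rot: [3.141, -0.002, 2.64]
force: [-0.0, -0.1, 0.1]
width: 44.9
pos [ 484.9 -362.2  100.6] jaw 61.24 z [-0.001  0.001 -1.   ] q [ 0.51  0.73  0.13  1.76 -0.14  0.66  1.8 ] clock 4.5667 w 44.9 F [-0.  -0.1  0.1]
travel cm [ 0.01  0.25 -0.04] twist -0.16
```

View pics/k3s.png

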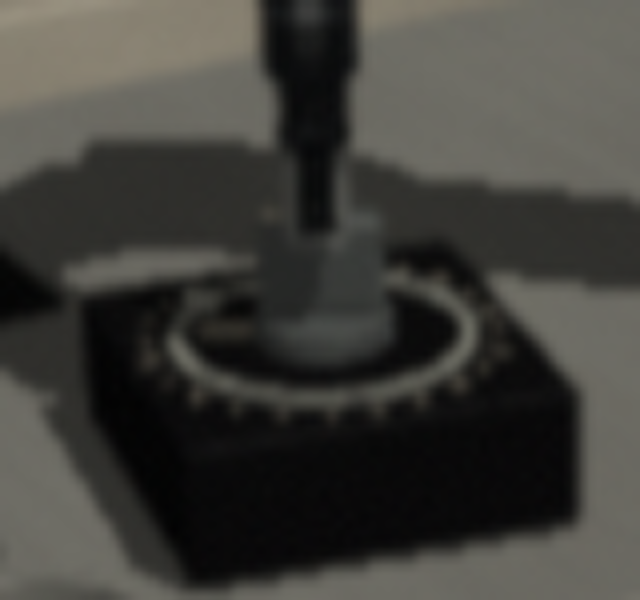

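View pics/k3t.png

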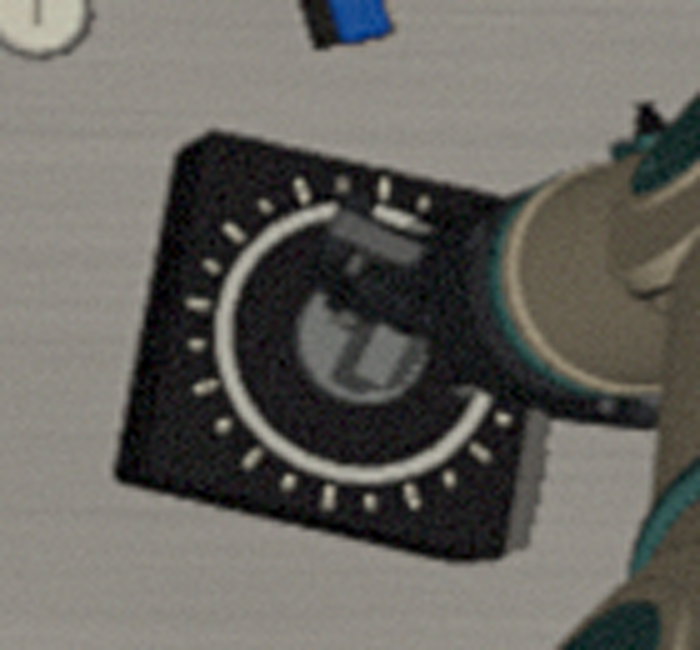

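```bash
python3 - <<'E'
from h import *
s=vision.get_image('scene')
c=np.array([485,-362,0]);j=np.array([.48,.88,0])
for n,P in (('near75',c+30*j+[0,0,75]),('near95',c+30*j+[0,0,95]),('near in 75',c+22*j+[0,0,75]),('far75',c-26*j+[0,0,75]),('far95',c-26*j+[0,0,95]),('bar top',c+[0,0,108]),('bar near bottom',c+7*j+[0,0,72])):
    p=proj(s,P)[0]; print(n,((p-[230,140])*8).round())
E
```

```text
near75 [316. 323.]
near95 [314. 272.]
near in 75 [315. 314.]
far75 [312. 261.]
far95 [310. 212.]
bar top [310. 206.]
bar near bottom [315. 305.]
```

```bash
python3 - <<'E'
from h import *
s=vision.get_image('scene')
s['frame']=np.clip(s['frame'].astype(float)*2.2,0,255).astype(np.uint8)
crop(s,245,125,50,65,9,'pics/k4s.png')
E
```

```text
(no output)
```

View pics/k4s.png

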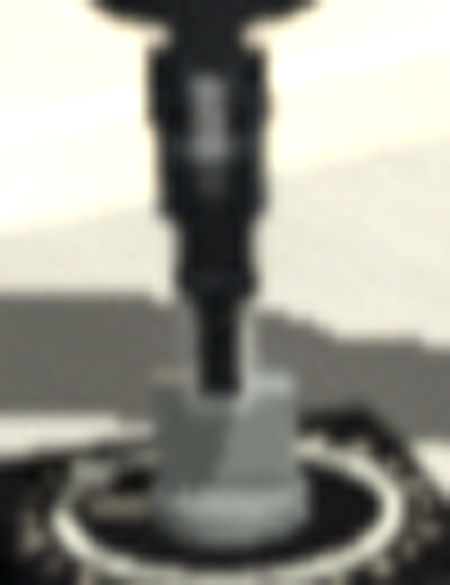

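```bash
python3 - <<'E'
from h import *
s=vision.get_image('scene')
c=np.array([485,-362,0]);j=np.array([.48,.88,0])
for z in range(75,190,10): print(z,proj(s,c+[0,0,z])[0].round(1),proj(s,c+30*j+[0,0,z])[0].round(1))
E
```

```text
75 [269.2 176.2] [269.5 180.4]
85 [269.1 173. ] [269.3 177.2]
95 [269.  169.9] [269.2 174. ]
105 [268.8 166.7] [269.1 170.8]
115 [268.7 163.5] [268.9 167.6]
125 [268.6 160.3] [268.8 164.3]
135 [268.4 157.1] [268.7 161. ]
145 [268.3 153.8] [268.5 157.7]
155 [268.1 150.5] [268.4 154.3]
165 [268.  147.2] [268.2 151. ]
175 [267.9 143.8] [268.1 147.6]
185 [267.7 140.4] [268.  144.1]
```

```bash
python3 - <<'E'
from h import *
t=vision.get_image('top')
c=np.array([485,-362,0]);j=np.array([.48,.88,0]);k=np.array([.88,-.48,0])
for z in (75,85,95,105,115): print(z,[((proj(t,c+a*j+b*k+[0,0,z])[0]-[480,250])*8).round(0) for a in (22,32,-22) for b in (-11,11)])
t['frame']=np.clip(t['frame'].astype(float)*2.5,0,255).astype(np.uint8)
crop(t,480,250,90,70,8,'pics/k5t.png')
E
```

```text
75 [array([334., 377.]), array([373., 302.]), array([299., 358.]), array([337., 283.]), array([492., 463.]), array([530., 387.])]
85 [array([347., 373.]), array([386., 298.]), array([311., 354.]), array([350., 278.]), array([506., 460.]), array([544., 383.])]
95 [array([360., 370.]), array([399., 293.]), array([324., 350.]), array([363., 274.]), array([520., 457.]), array([559., 380.])]
105 [array([373., 366.]), array([412., 289.]), array([336., 346.]), array([376., 269.]), array([535., 454.]), array([573., 376.])]
115 [array([386., 362.]), array([426., 284.]), array([349., 342.]), array([389., 264.]), array([549., 451.]), array([589., 372.])]
```

View pics/k5t.png

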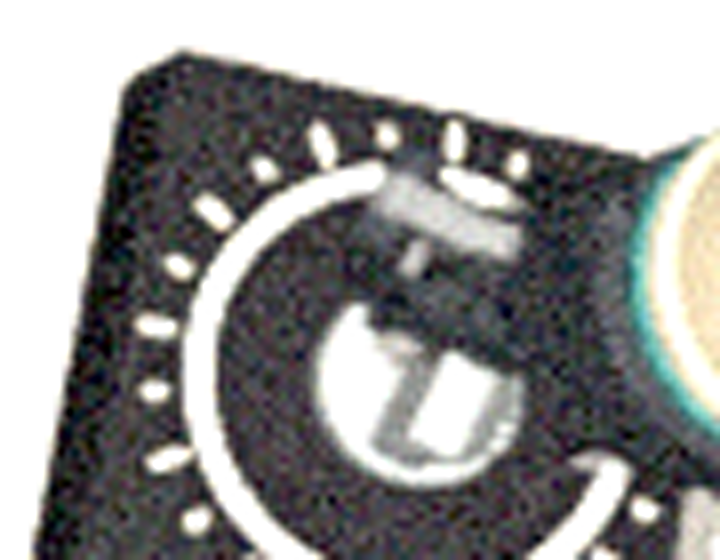

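The view of the fingertips is ambiguous. I'll centre on the knob axis and narrow the fingers to 24 mm, still off the bar, then look at their height again.

```bash
python3 -m inch '{"travel":[[0,0.2,0],[0,0.2,0],[0,0.2,0],[0,0.2,0],[0,0.2,0],[0,0.2,0],[0,0.2,0],[0,0.2,0],[0,0.2,0],[0,0.2,0]],"twist":[0,0,0,0,0,0,0,0,0,0],"fingers":[2.4,2.4,2.4,2.4,2.4,2.4,2.4,2.4,2.4,2.4]}'
python3 - <<'E'
from h import *
to([486,-360,101],61.4)
s=vision.get_image('scene')
s['frame']=np.clip(s['frame'].astype(float)*2.2,0,255).astype(np.uint8)
crop(s,245,125,50,65,9,'pics/k6s.png')
E
```

```text
clock: 5.7
eef_pos: [486.3, -360.8, 101.7]
tool_rot: [-3.142, -0.0, 2.64]
force: [-0.5, 0.6, -0.1]
width: 24.1
pos [ 486.3 -360.8  101.7] jaw 61.24 z [-0.  0. -1.] q [ 0.51  0.73  0.13  1.76 -0.14  0.66  1.79] clock 5.7 w 24.1 F [-0.5  0.6 -0.1]
travel cm [0.07 0.06 0.07] twist -0.16
```

View pics/k6s.png

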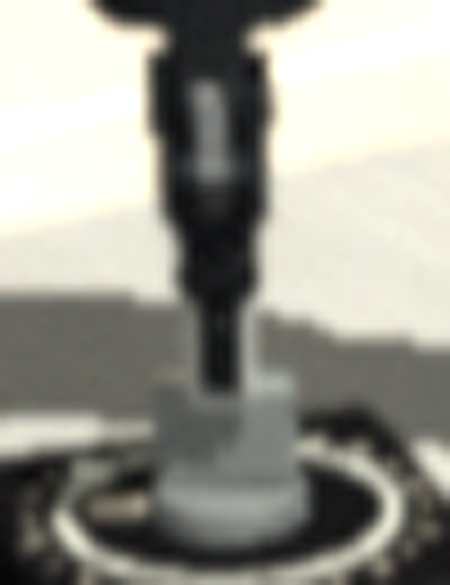

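The finger's shadow on the bar moves with it, so the fingers straddle the bar. I'll close on it.

```bash
python3 -m inch '{"travel":[[0,0,0],[0,0,0],[0,0,0],[0,0,0],[0,0,0],[0,0,0],[0,0,0],[0,0,0],[0,0,0],[0,0,0]],"twist":[0,0,0,0,0,0,0,0,0,0],"fingers":[1.0,1.0,1.0,1.0,1.0,1.0,1.0,1.0,1.0,1.0]}'
python3 - <<'E'
from h import *
to([486,-360,101],61.4)
s=vision.get_image('scene');t=vision.get_image('top')
for x in (s,t): x['frame']=np.clip(x['frame'].astype(float)*2.2,0,255).astype(np.uint8)
crop(s,245,125,50,65,9,'pics/k7s.png')
crop(t,480,250,90,70,8,'pics/k7t.png')
E
```

```text
clock: 6.58
eef_pos: [487.4, -358.9, 102.1]
tool_rot: [3.139, -0.0, 2.641]
force: [1.5, 5.2, 4.5]
width: 11.0
pos [ 487.4 -358.9  102.1] jaw 61.31 z [ 0.001  0.002 -1.   ] q [ 0.51  0.73  0.13  1.76 -0.15  0.67  1.79] clock 6.5833 w 11.0 F [1.5 5.2 4.5]
travel cm [ 0.07 -0.16  0.11] twist -0.09
```

View pics/k7s.png

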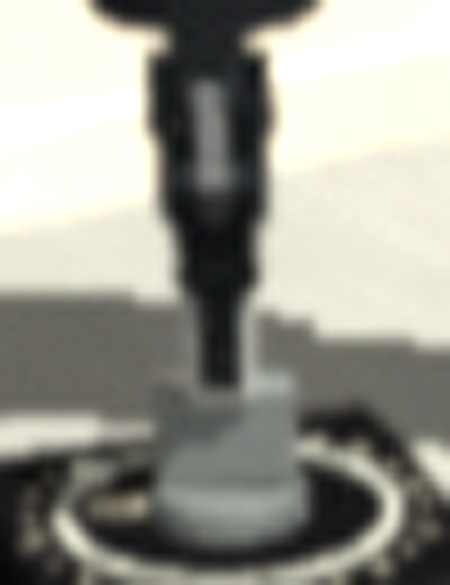

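View pics/k7t.png

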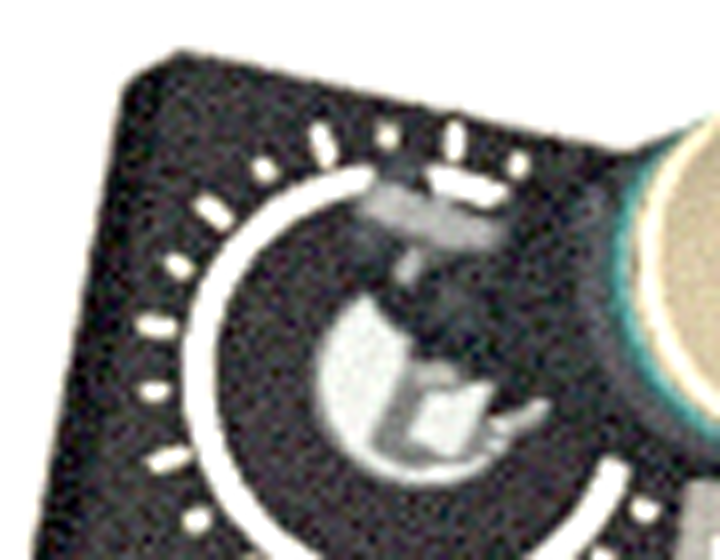

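```bash
python3 - <<'E'
from h import *
s=vision.get_image('scene')
g=s['frame'].astype(float)
print(cv2.cvtColor(s['frame'],cv2.COLOR_RGB2GRAY)[154:186,258:284])
f=np.clip((g-30)*3,0,255).astype(np.uint8); s['frame']=f
crop(s,250,145,40,45,14,'pics/k8s.png')
E
```

```text
[[106 106 106 106 106  98  68  30  12  10  12  12  11  11  18  51  92 104
  105 106 105 106 106 107 107 106]
 [106 105 106 105 105  97  64  27  12  11  12  11  12  12  15  48  91 104
  106 106 106 106 106 106 107 108]
 [100 101 104 105 105  98  71  34  15  12   9   9  10  12  25  59  94 106
  106 105 106 106 106 106 106 107]
 [ 78  84  96 100 100  97  80  47  25  13   9   8  10  20  45  79 101 106
  106 106 107 107 107 106 106 107]
 [ 55  60  73  79  78  78  71  52  35  19  11  10  13  29  60  89  99 102
  105 107 107 108 107 107 107 107]
 [ 47  49  54  55  56  55  55  52  41  24  15  10  15  36  68  79  80  85
   97 101 102 103 106 108 108 107]
 [ 47  47  48  48  47  48  49  51  44  24  13  11  16  41  71  68  60  61
   75  80  80  86 101 107 107 107]
 [ 46  47  47  48  48  48  49  53  48  27  13  10  16  43  72  65  53  51
   55  56  57  68  93 101 102 103]
 [ 47  47  47  48  48  48  50  54  50  28  12  10  16  41  72  65  53  50
   49  49  50  57  74  80  80  80]
 [ 47  47  47  47  48  48  49  54  52  28  13  12  15  40  70  65  53  50
   49  49  49  51  55  57  57  56]
 [ 47  46 
[... 1688 characters left out ...]
62  61  62
   63  63  55  31  13  11  11  12]
 [ 43  52  61  48  47  59  66  69  70  71  72  72  72  73  73  72  72  71
   70  64  53  30  14  12  11  11]
 [ 52  59  65  48  40  48  56  63  68  70  73  74  74  75  75  74  72  68
   66  60  54  31  13  11  11  11]
 [ 39  42  42  31  31  36  44  51  58  62  64  66  67  68  68  69  66  61
   57  52  45  26  13  10  11  11]
 [ 19  20  19  17  22  30  37  43  48  53  56  58  60  61  61  60  57  54
   49  39  28  17  11  11  11  12]
 [ 11  12  11  10  14  21  28  34  40  46  49  52  54  54  54  49  43  40
   35  24  15  12  10  11  12  17]
 [ 15  12  11  11  10  14  17  22  26  32  36  37  38  39  37  32  26  21
   18  14  12  13  15  21  28  42]]
```

View pics/k8s.png

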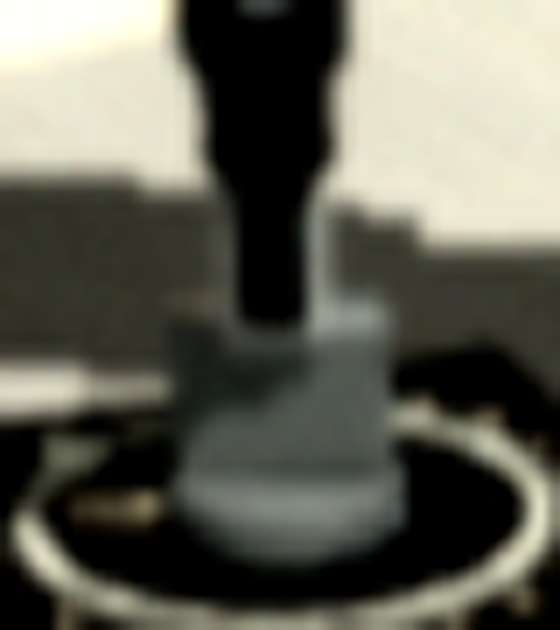

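Near fingertip ends at image v≈169, which is about z=100. That is some 25 mm higher than nose_length suggests, so the grip is only on the bar's top. I'll open, re-centre by 1 mm and go down in small steps, watching force and picture.

```bash
python3 -m inch '{"travel":[[0,0,0],[0,0,0],[0,0,0],[0,0.1,0],[0,0.1,0],[0,0.1,0.1],[0,0.1,0.2],[0,0.1,0.3],[0,0.1,0.4],[0,0.1,0.4]],"twist":[0,0,0,0,0,0,0,0,0,0],"fingers":[3,3,3,3,3,3,3,3,3,3]}'
python3 -m inch '{"travel":[[0,0,0],[0,0,0],[0,0,0.1],[0,0,0.2],[0,0,0.2],[0,0,0.2],[0,0,0.3],[0,0,0.3],[0,0,0.3],[0,0,0.3]],"twist":[0,0,0,0,0,0,0,0,0,0],"fingers":[3,3,3,3,3,3,3,3,3,3]}'
python3 - <<'E'
from h import *
to([486.5,-360,101],61.4)
s=vision.get_image('scene')
s['frame']=np.clip((s['frame'].astype(float)-20)*3,0,255).astype(np.uint8)
crop(s,250,145,40,45,12,'pics/k9s.png')
E
```

```text
clock: 7.57
eef_pos: [486.6, -359.8, 97.4]
tool_rot: [3.142, -0.001, 2.64]
force: [0.3, -0.6, 0.1]
width: 30.1
clock: 8.4
eef_pos: [486.8, -359.9, 94.7]
tool_rot: [3.142, -0.0, 2.64]
force: [-0.7, 0.7, 0.1]
width: 29.8
pos [ 486.8 -359.9   94.7] jaw 61.24 z [-0.  0. -1.] q [ 0.51  0.74  0.13  1.76 -0.15  0.65  1.79] clock 8.4 w 29.8 F [-0.7  0.7  0.1]
travel cm [ 0.02 -0.02 -0.63] twist -0.16
```

View pics/k9s.png

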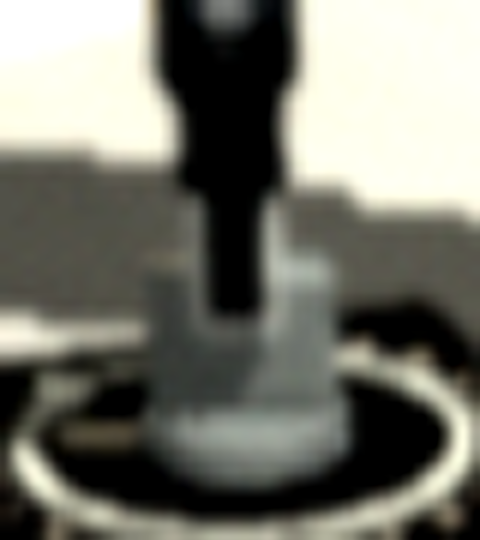

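No contact yet and the picture still shows room below the tip. I'll keep going down gently.

```bash
python3 -m inch '{"travel":[[0,0,0.1],[0,0,0.1],[0,0,0.2],[0,0,0.2],[0,0,0.3],[0,0,0.3],[0,0,0.4],[0,0,0.4],[0,0,0.4],[0,0,0.4]],"twist":[0,0,0,0,0,0,0,0,0,0],"fingers":[2.4,2.4,2.4,2.4,2.4,2.4,2.4,2.4,2.4,2.4]}'
python3 -m inch '{"travel":[[0,0,0.1],[0,0,0.1],[0,0,0.2],[0,0,0.2],[0,0,0.3],[0,0,0.3],[0,0,0.4],[0,0,0.4],[0,0,0.4],[0,0,0.4]],"twist":[0,0,0,0,0,0,0,0,0,0],"fingers":[2.4,2.4,2.4,2.4,2.4,2.4,2.4,2.4,2.4,2.4]}'
python3 - <<'E'
from h import *
to([486.5,-360,101],61.4)
s=vision.get_image('scene')
s['frame']=np.clip((s['frame'].astype(float)-20)*3,0,255).astype(np.uint8)
crop(s,250,145,40,45,12,'pics/k10s.png')
E
```

```text
clock: 9.28
eef_pos: [486.8, -359.9, 90.7]
tool_rot: [3.142, -0.0, 2.64]
force: [-0.1, 0.1, 0.6]
width: 24.1
clock: 10.12
eef_pos: [486.8, -359.9, 86.7]
tool_rot: [-3.142, -0.0, 2.64]
force: [0.2, 0.1, 0.3]
width: 24.3
pos [ 486.8 -359.9   86.7] jaw 61.24 z [-0. -0. -1.] q [ 0.51  0.75  0.13  1.77 -0.15  0.63  1.79] clock 10.1167 w 24.3 F [0.2 0.1 0.3]
travel cm [ 0.02 -0.02 -1.43] twist -0.16
```

View pics/k10s.png

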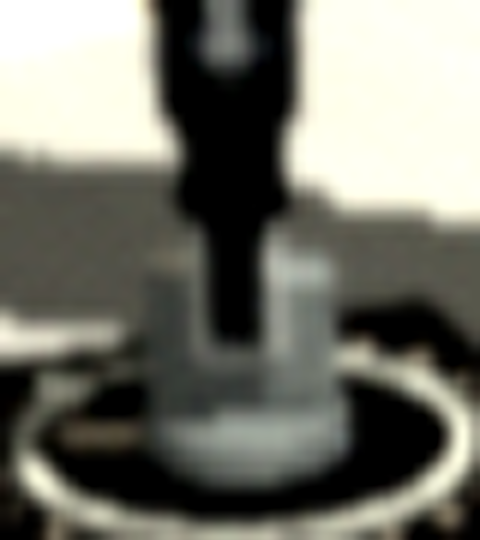

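Still no contact with the state's tips nominally at about 62 mm. So the tips sit roughly at the reported TCP height, as the picture shows. I'll go 5 mm lower and close.

```bash
python3 -m inch '{"travel":[[0,0,0.1],[0,0,0.2],[0,0,0.3],[0,0,0.4],[0,0,0.5],[0,0,0.5],[0,0,0.5],[0,0,0.5],[0,0,0.5],[0,0,0.5]],"twist":[0,0,0,0,0,0,0,0,0,0],"fingers":[2.4,2.4,2.4,2.4,2.4,2.4,2.4,2.4,2.4,2.4]}'
python3 -m inch '{"travel":[[0,0,0],[0,0,0],[0,0,0],[0,0,0],[0,0,0],[0,0,0],[0,0,0],[0,0,0],[0,0,0],[0,0,0]],"twist":[0,0,0,0,0,0,0,0,0,0],"fingers":[1,1,1,1,1,1,1,1,1,1]}'
python3 - <<'E'
from h import *
to([486.5,-360,101],61.4)
s=vision.get_image('scene')
s['frame']=np.clip((s['frame'].astype(float)-20)*3,0,255).astype(np.uint8)
crop(s,250,145,40,45,12,'pics/k11s.png')
E
```

```text
clock: 11.0
eef_pos: [486.8, -360.0, 81.8]
tool_rot: [-3.142, 0.0, 2.64]
force: [-0.0, -0.1, -0.5]
width: 23.8
clock: 11.83
eef_pos: [487.5, -358.8, 82.0]
tool_rot: [3.14, 0.0, 2.64]
force: [0.9, 3.9, 5.6]
width: 12.6
pos [ 487.5 -358.8   82. ] jaw 61.28 z [ 0.001  0.001 -1.   ] q [ 0.51  0.76  0.13  1.77 -0.15  0.63  1.79] clock 11.8333 w 12.6 F [0.9 3.9 5.6]
travel cm [ 0.03 -0.15 -1.9 ] twist -0.12
```

View pics/k11s.png

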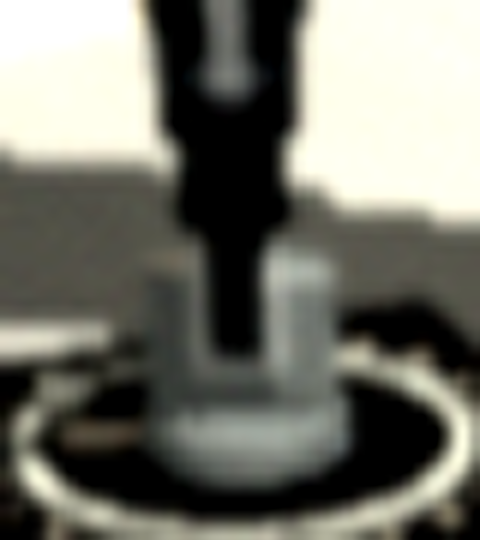

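The bar is gripped and the jaw angle agrees with the pointer (−28.7°). Now I'll turn it about 34° clockwise.

```bash
python3 -m inch '{"travel":[[0,0.1,0],[0,0.1,0],[0,0.1,0],[0,0.1,0],[0,0.1,0],[0,0.1,0],[0,0.1,0],[0,0.1,0],[0,0.1,0],[0,0.1,0]],"twist":[1,4,8,13,18,23,28,31.5,33.5,34.3],"fingers":[1,1,1,1,1,1,1,1,1,1]}'
python3 -m inch '{"travel":[[0,0,0],[0,0,0],[0,0,0],[0,0,0],[0,0,0],[0,0,0],[0,0,0],[0,0,0],[0,0,0],[0,0,0]],"twist":[0,0,0,0,0,0,0,0,0,0],"fingers":[1,1,1,1,1,1,1,1,1,1]}'
python3 - <<'E'
from h import *
to([486.5,-360,101],27)
s=vision.get_image('scene');t=vision.get_image('top')
for x in (s,t): x['frame']=np.clip(x['frame'].astype(float)*2.2,0,255).astype(np.uint8)
crop(s,230,140,80,65,9,'pics/k12s.png')
crop(t,480,250,90,70,8,'pics/k12t.png')
E
```

```text
clock: 12.72
eef_pos: [487.2, -359.0, 82.0]
tool_rot: [-3.141, -0.0, 2.04]
force: [0.2, 2.6, 4.9]
width: 12.8
clock: 13.55
eef_pos: [487.2, -358.9, 82.0]
tool_rot: [3.142, -0.0, 2.041]
force: [-0.1, 2.8, 4.5]
width: 12.7
pos [ 487.2 -358.9   82. ] jaw 26.93 z [-0.  0. -1.] q [ 0.41  0.77  0.29  1.77 -0.34  0.65  1.37] clock 13.55 w 12.7 F [-0.1  2.8  4.5]
travel cm [-0.06 -0.11 -1.9 ] twist -0.07
```

View pics/k12s.png

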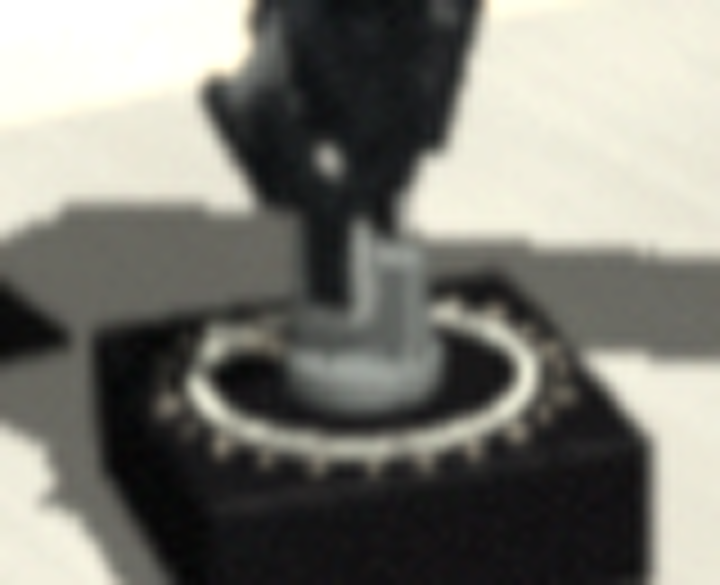

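View pics/k12t.png

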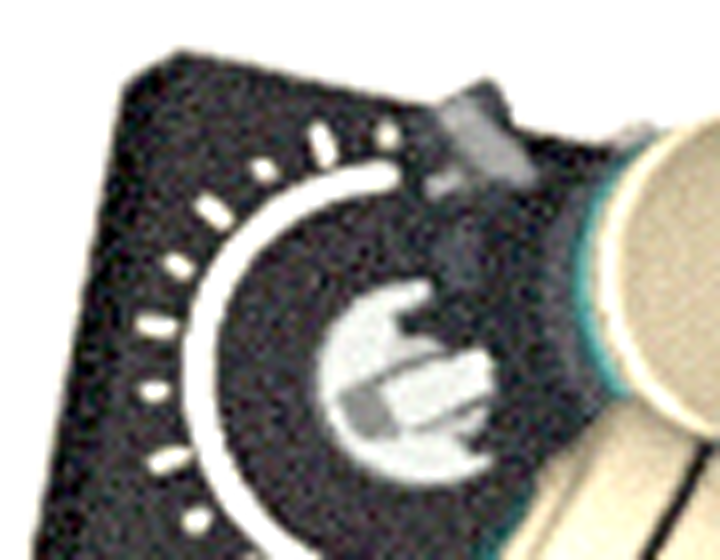

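The knob turned with the gripper. I'll release, lift straight up and check the pointer against the tab.

```bash
python3 -m inch '{"travel":[[0,0,0],[0,0,0],[0,0,0],[0,0,0],[0,0,0],[0,0,0],[0,0,0],[0,0,-0.5],[0,0,-1.5],[0,0,-3]],"twist":[0,0,0,0,0,0,0,0,0,0],"fingers":[3.5,3.5,3.5,3.5,3.5,3.5,3.5,3.5,3.5,3.5]}'
python3 -m inch '{"travel":[[0,0,-2],[0,0.5,-5],[0,1.5,-8],[0,3,-11],[0,5,-13],[0,7,-14],[0,9,-14.5],[0,11,-14.5],[0,13,-14.5],[0,14,-14.5]],"twist":[0,0,0,0,0,0,0,0,0,0],"fingers":[3.5,3.5,3.5,3.5,3.5,3.5,3.5,3.5,3.5,3.5]}'
python3 - <<'E'
from h import *
to([440,354,250],92)
s=vision.get_image('scene');t=vision.get_image('top')
crop(t,480,250,100,95,6,'pics/k13t.png')
E
```

```text
clock: 14.48
eef_pos: [486.6, -358.6, 111.7]
tool_rot: [-3.141, -0.002, 2.041]
force: [0.3, -0.3, -0.5]
width: 34.4
clock: 15.32
eef_pos: [614.6, -293.4, 257.7]
tool_rot: [3.139, 0.001, 2.044]
force: [-0.0, -0.1, -0.7]
width: 35.0
pos [ 614.6 -293.4  257.7] jaw 27.11 z [ 0.002  0.001 -1.   ] q [ 0.2   0.68  0.38  1.39 -0.27  1.12  1.09] clock 15.3167 w 35.0 F [-0.  -0.1 -0.7]
travel cm [65.58 13.95  0.77] twist -64.89
```

View pics/k13t.png

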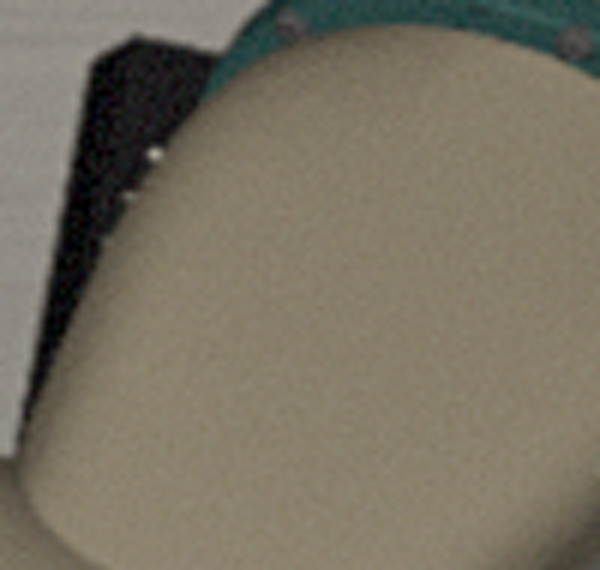

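The arm hides the knob from the top camera, so I'll move off towards −x/+y.

```bash
python3 -m inch '{"travel":[[1,-1,0],[3,-2.5,0],[5.5,-4,0],[8,-5.5,0],[11,-7,0],[14,-8.5,0],[17,-9.5,0],[19,-10,0],[20,-10,0],[20,-10,0]],"twist":[0,-2,-6,-12,-18,-24,-30,-35,-39,-40],"fingers":[3.5,3.5,3.5,3.5,3.5,3.5,3.5,3.5,3.5,3.5]}'
python3 - <<'E'
from h import *
to([440,354,250],92)
t=vision.get_image('top');s=vision.get_image('scene')
crop(t,480,250,100,95,6,'pics/k14t.png');crop(s,230,150,80,70,8,'pics/k14s.png')
E
```

```text
clock: 16.25
eef_pos: [429.5, -161.7, 257.2]
tool_rot: [3.141, -0.001, 2.742]
force: [0.1, -0.9, 0.6]
width: 35.1
pos [ 429.5 -161.7  257.2] jaw 67.08 z [-0.001  0.001 -1.   ] q [ 0.13  0.33  0.22  1.99 -0.1   0.83  1.58] clock 16.25 w 35.1 F [ 0.1 -0.9  0.6]
travel cm [19.12 47.9   0.78] twist -24.92
```

View pics/k14t.png

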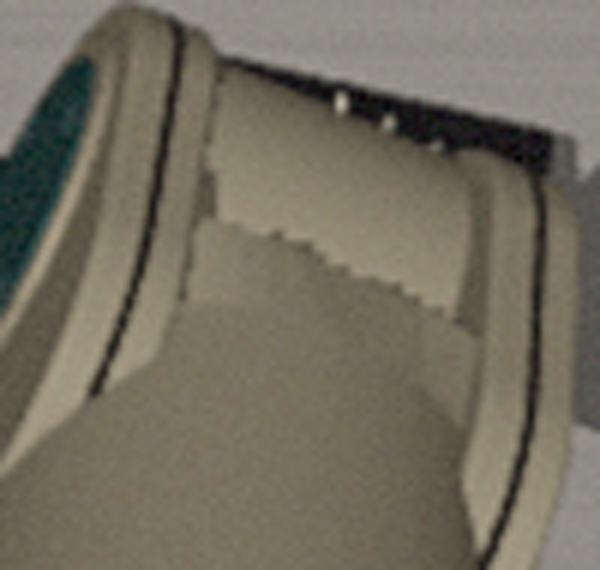

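View pics/k14s.png

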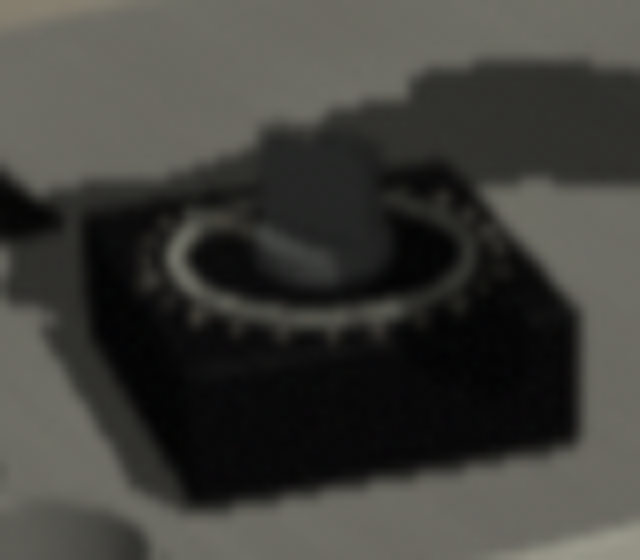

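The elbow still hides the knob. I'll carry on towards the rack and check the knob from there.

```bash
python3 -m inch '{"travel":[[1,2,0],[2,5,0],[3.2,8,0],[4.4,11,0],[5.6,14,0],[6.8,17,0],[8,20,0],[9.2,23,0],[10.4,26,0],[11,27.5,0]],"twist":[-2,-5,-9,-13,-17,-20,-22,-24,-25,-25],"fingers":[3.5,3.5,3.5,3.5,3.5,3.5,3.5,3.5,3.5,3.5]}'
python3 - <<'E'
from h import *
to([440,354,230],92)
t=vision.get_image('top');s=vision.get_image('scene')
crop(t,480,250,100,95,6,'pics/k15t.png');crop(s,230,150,80,70,8,'pics/k15s.png')
E
```

```text
clock: 17.18
eef_pos: [440.0, 136.7, 256.7]
tool_rot: [3.14, 0.001, -3.106]
force: [-0.0, 0.3, 0.9]
width: 35.2
pos [440.  136.7 256.7] jaw 92.01 z [ 0.001  0.002 -1.   ] q [-0.37  0.32  0.02  1.99 -0.01  0.83  1.25] clock 17.1833 w 35.2 F [-0.   0.3  0.9]
travel cm [-0.76 21.71  2.71] twist 0.01
```

View pics/k15t.png

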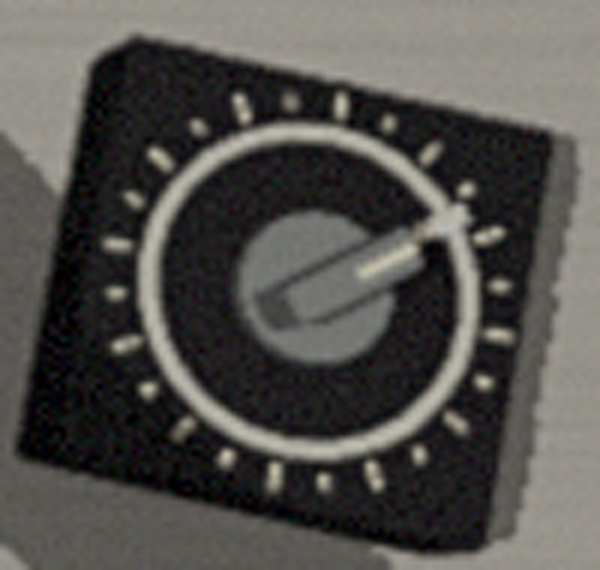

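View pics/k15s.png

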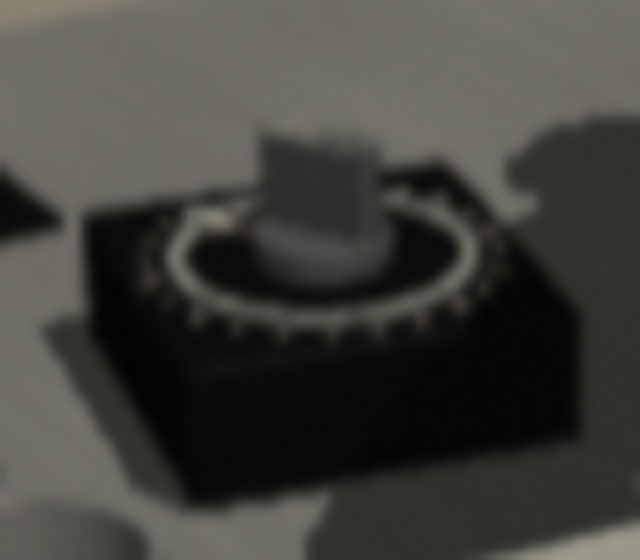

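In the top view the pointer (424,232 in the crop) runs straight into the tab (452,219). A quick numeric check, and I'll refine the rack measurement at the same time.

```bash
python3 - <<'E'
from h import *
d=vision.get_image('top')
f=lambda c,u0,v0,k:(u0+(c[0]+.5)/k-.5, v0+(c[1]+.5)/k-.5)
cen=np.array([486.0,-360.4])
for n,c,z in (('ptr',(424,233),64),('tab',(452,219),65),('line far',(415,243),108),('line near',(360,274),108)):
    P=plane(d,*f(c,480,250,6),z); v=P[:2]-cen; print(n,P.round(1),np.hypot(*v).round(1),np.degrees(np.arctan2(v[1],v[0])).round(1))
# colour: pale yellowish pointer/line vs grey
c=d['frame'][250:345,480:580].astype(int)
yel=(c[:,:,0]-c[:,:,2]); g=c.sum(2)/3
m=(yel>22)
yy,xx=np.nonzero(m); k=(xx>52)&(xx<82)&(yy>30)&(yy<55)
for x,y in zip(xx[k],yy[k]): print(x+480,y+250,c[y,x])
E
```

```text
ptr [ 505.8 -399.9   64. ] 44.2 -63.3
tab [ 510.7 -409.4   65. ] 54.8 -63.2
line far [ 497.5 -380.5  108. ] 23.1 -60.3
line near [ 486.9 -361.9  108. ] 1.8 -58.8
557 281 [182 177 159]
551 288 [176 166 151]
549 289 [130 122 107]
551 289 [128 120 104]
559 289 [161 156 137]
560 289 [179 175 156]
548 291 [199 192 174]
549 291 [141 136 116]
543 293 [182 175 159]
542 294 [196 189 172]
```

The pointer (−63.3°) and the tab (−63.2°) agree. Now a closer look at the rack handle.

```bash
python3 - <<'E'
from h import *
d=vision.get_image('top');s=vision.get_image('scene')
g=cv2.cvtColor(d['frame'],cv2.COLOR_RGB2GRAY)
print(g[284:346:6,168:186]); 
rows=[]
S=1
for v in range(295,335):
    r=g[v,166:184].astype(float); 
    k=np.argmax(r>165) if (r>165).any() else -1
    # subpixel edges at level 158 (left), right
    L=[(i) for i in range(len(r)) if r[i]>163]
    rows.append((v,L[0]+166 if L else None,L[-1]+166 if L else None))
print(rows[::6])
crop(s,440,250,80,95,6,'pics/r1s.png');crop(d,160,280,70,70,8,'pics/r1t.png')
E
```

```text
[[150 149 151 150 153 152 146 153 152 151 150 150 152 153 151 153 151 150]
 [148 148 149 149 147 167 179 178 178 181 152  98  86  98 104 118 131 143]
 [142 143 146 145 143 169 184 177 179 177 145  86  65  51  40  44  52  20]
 [148 147 149 147 138 168 178 176 175 178 131  79  75  56  22  16  33  15]
 [147 150 147 146 159 175 179 178 179 169 126  66  71  45  21   5  24  10]
 [145 143 145 143 157 175 178 175 178 158 110  62  68  48   5  10  26  24]
 [147 150 146 146 166 177 177 176 179 155 101  65  66  47  10  27  32  13]
 [142 147 144 139 166 176 177 174 177 149  90  71  63  38   7  33  18   2]
 [149 145 144 137 167 179 176 176 176 138  76  70  46  20  23  21  13   6]
 [145 146 161 165 158 151 143 133 131 112  86  90  87  75  74  72  76 108]
 [146 146 144 149 146 146 148 147 147 149 146 144 146 147 146 148 147 145]]
[(295, 174, 177), (301, 173, 177), (307, 173, 177), (313, 173, 176), (319, 172, 176), (325, 173, 176), (331, 172, 176)]
```

View pics/r1t.png

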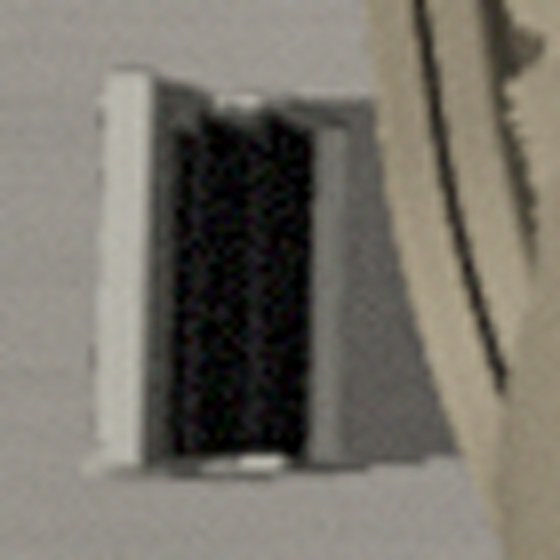

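View pics/r1s.png

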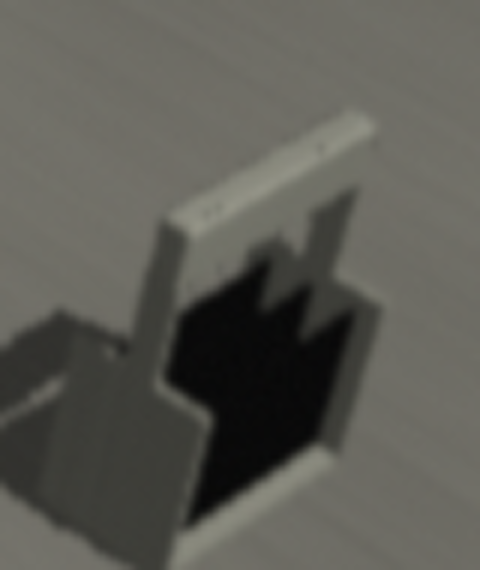

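```bash
python3 - <<'E'
from h import *
d=vision.get_image('top');s=vision.get_image('scene')
f=lambda c,u0,v0,k:(u0+(c[0]+.5)/k-.5, v0+(c[1]+.5)/k-.5)
print('top c',plane(d,174.9,312.9,130))
a,b=plane(d,(172.6+178.4)/2,290,130),plane(d,(171.5+176.9)/2,332,130); v=a-b; print(np.degrees(np.arctan2(v[1],v[0])))
P=[plane(s,*f(q,440,250,6),130) for q in [(165,218),(190,235),(350,108),(378,125)]]
print(np.round(P,1),np.mean(P,0)); a=P[0]+P[1]-P[2]-P[3]; print(np.hypot(*a[:2])/2,np.degrees(np.arctan2(a[1],a[0])))
p1,r1=ray(d,174.9,312.9); p2,r2=ray(s,*f((271,171),440,250,6))
A=np.c_[r1,-r2]; t=np.linalg.lstsq(A,p2-p1,rcond=None)[0]; print(p1+r1*t[0],p2+r2*t[1])
to([440,355,225],92)
E
```

```text
top c [438.96500307 354.48464498 130.        ]
1.9647967188793551
[[488.2 356.  130. ]
 [488.6 365.6 130. ]
 [392.7 351.8 130. ]
 [393.2 362.5 130. ]] [440.64683397 358.98477274 130.        ]
95.53553921737388 2.1804127198314758
[439.16051077 355.38934135 126.79245242] [438.07598096 356.84682725 127.13743507]
pos [439.2 131.6 256.6] jaw 91.73 z [-0.    -0.001 -1.   ] q [-0.37  0.32  0.02  1.99 -0.01  0.83  1.26] clock 17.5333 w 35.2 F [-0.1  0.6  0.5]
travel cm [-0.75 22.33  3.14] twist -0.27
```

The two views agree within about 4 mm in y. The handle is at about (439.3, 356), along 2°. I'll move above it.

```bash
python3 -m inch '{"travel":[[0,2,0],[-0.2,5,0],[-0.4,8.5,0],[-0.5,12,0],[-0.6,15.5,0.5],[-0.7,18.5,1.5],[-0.7,20.5,3],[-0.7,21.8,4.5],[-0.7,22.4,5.5],[-0.7,22.4,5.6]],"twist":[0,0,0,0,0,0,0,0,0,0],"fingers":[4.5,4.5,4.5,4.5,4.5,4.5,4.5,4.5,4.5,4.5]}'
python3 -m inch '{"travel":[[0,0,0.5],[0,0,1],[0,0,1.5],[0,0,2],[0,0,2.5],[0,0,3],[0,0,3.5],[0,0,4],[0,0,4],[0,0,4]],"twist":[0,0,0,0,0,0,0,0,0,0],"fingers":[4.5,4.5,4.5,4.5,4.5,4.5,4.5,4.5,4.5,4.5]}'
python3 - <<'E'
from h import *
to([439.3,356,100],92)
s=vision.get_image('scene');d=vision.get_image('top')
crop(s,430,200,100,150,4,'pics/r2s.png');crop(d,130,270,90,85,6,'pics/r2t.png')
E
```

```text
clock: 18.37
eef_pos: [437.5, 357.0, 198.6]
tool_rot: [-3.139, -0.003, -3.108]
force: [0.2, 0.1, -0.2]
width: 45.1
clock: 19.2
eef_pos: [438.0, 357.5, 160.3]
tool_rot: [-3.141, -0.001, -3.108]
force: [0.5, 0.2, 0.0]
width: 44.7
pos [438.  357.5 160.3] jaw 91.94 z [-0.001 -0.    -1.   ] q [-0.72  0.59 -0.02  1.83  0.01  0.72  0.86] clock 19.2 w 44.7 F [0.5 0.2 0. ]
travel cm [-0.12 -0.15  6.03] twist -0.06
```

View pics/r2s.png

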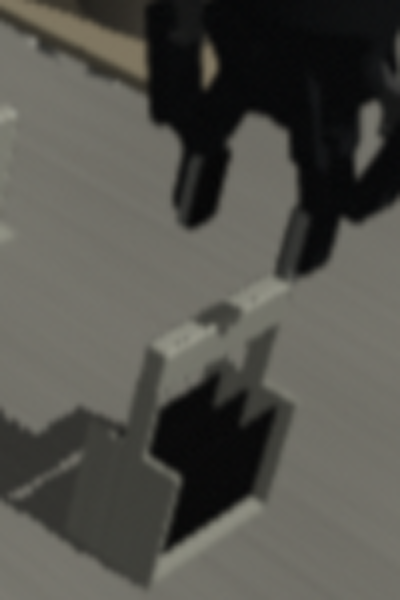

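View pics/r2t.png

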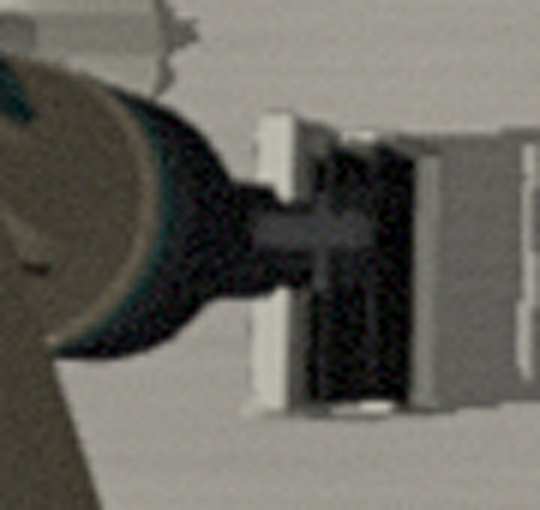

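```bash
python3 - <<'E'
from h import *
s=vision.get_image('scene')
for z in (160,150,140,130): print(z,[((proj(s,[438,357.5+a,z])[0]-[430,200])*4).round(0) for a in (-30,-22,22,30)])
print(((proj(s,[439.3,356,130])[0]-[430,200])*4))
E
```

```text
160 [array([182., 224.]), array([196., 232.]), array([277., 279.]), array([293., 287.])]
150 [array([177., 242.]), array([191., 250.]), array([272., 297.]), array([287., 306.])]
140 [array([173., 259.]), array([187., 267.]), array([267., 315.]), array([282., 323.])]
130 [array([169., 276.]), array([183., 285.]), array([262., 332.]), array([277., 341.])]
[217.12603152 307.33933498]
```

The fingers straddle the handle and the tips again sit at about reported TCP height (z≈160). I'll lower to TCP z 115 and look.

```bash
python3 -m inch '{"travel":[[-0.1,-0.1,0.5],[-0.1,-0.1,1],[-0.1,-0.1,1.5],[-0.1,-0.1,2],[-0.1,-0.1,2.5],[-0.1,-0.1,3],[-0.1,-0.1,3.5],[-0.1,-0.1,4],[-0.1,-0.1,4.5],[-0.1,-0.1,4.5]],"twist":[0,0,0,0,0,0,0,0,0,0],"fingers":[4.5,4.5,4.5,4.5,4.5,4.5,4.5,4.5,4.5,4.5]}'
python3 - <<'E'
from h import *
to([439.3,356,100],92)
s=vision.get_image('scene')
s['frame']=np.clip(s['frame'].astype(float)*2,0,255).astype(np.uint8)
crop(s,450,230,70,90,6,'pics/r3s.png')
E
```

```text
clock: 20.18
eef_pos: [438.7, 356.2, 114.6]
tool_rot: [-3.14, -0.001, -3.108]
force: [-0.8, -0.2, -0.2]
width: 45.0
pos [438.7 356.2 114.6] jaw 91.95 z [-0.001 -0.001 -1.   ] q [-0.72  0.66 -0.02  1.86  0.02  0.62  0.86] clock 20.1833 w 45.0 F [-0.8 -0.2 -0.2]
travel cm [-0.06 -0.02  1.46] twist -0.05
```

View pics/r3s.png

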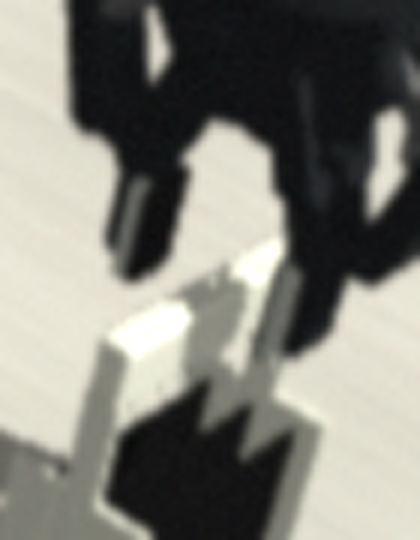

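```bash
python3 - <<'E'
from h import *
s=vision.get_image('scene')
for z in (135,125,115,105,95): print(z,[((proj(s,[438.7,356.2+a,z])[0]-[450,230])*6).round(0) for a in (-30,-22,22,30)])
for P in ([487,356,130],[391,354,130],[439,356,130],[439,356,106]): print(P,((proj(s,P)[0]-[450,230])*6).round())
E
```

```text
135 [array([132., 220.]), array([152., 233.]), array([272., 304.]), array([294., 317.])]
125 [array([125., 246.]), array([146., 259.]), array([264., 330.]), array([287., 344.])]
115 [array([119., 272.]), array([140., 284.]), array([257., 356.]), array([279., 370.])]
105 [array([113., 297.]), array([133., 309.]), array([250., 382.]), array([272., 395.])]
95 [array([107., 321.]), array([127., 334.]), array([242., 407.]), array([264., 421.])]
[487, 356, 130] [105. 334.]
[391, 354, 130] [297. 227.]
[439, 356, 130] [206. 281.]
[439, 356, 106] [190. 342.]
```

Tips are centred about the handle at z≈115, matching the projection. I'll lower another 16 mm and close.

```bash
python3 -m inch '{"travel":[[0,0,0.3],[0,0,0.6],[0,0,0.9],[0,0,1.2],[0,0,1.4],[0,0,1.6],[0,0,1.6],[0,0,1.6],[0,0,1.6],[0,0,1.6]],"twist":[0,0,0,0,0,0,0,0,0,0],"fingers":[4.5,4.5,4.5,4.5,4.5,4.5,4.5,4.5,4,3]}'
python3 -m inch '{"travel":[[0,0,0],[0,0,0],[0,0,0],[0,0,0],[0,0,0],[0,0,0],[0,0,0],[0,0,0],[0,0,0],[0,0,0]],"twist":[0,0,0,0,0,0,0,0,0,0],"fingers":[2,1,0.6,0.6,0.6,0.6,0.6,0.6,0.6,0.6]}'
python3 - <<'E'
from h import *
to([439.3,356,100],92)
s=vision.get_image('scene')
s['frame']=np.clip(s['frame'].astype(float)*2,0,255).astype(np.uint8)
crop(s,440,230,80,100,6,'pics/r4s.png')
E
```

```text
clock: 21.12
eef_pos: [439.4, 356.7, 99.9]
tool_rot: [3.141, 0.0, -3.108]
force: [0.7, -0.1, -0.5]
width: 30.6
clock: 21.95
eef_pos: [439.4, 356.7, 100.0]
tool_rot: [3.141, 0.0, -3.108]
force: [-0.4, -0.6, 5.4]
width: 10.9
pos [439.4 356.7 100. ] jaw 91.94 z [ 0.  0. -1.] q [-0.72  0.68 -0.02  1.87  0.02  0.59  0.86] clock 21.95 w 10.9 F [-0.4 -0.6  5.4]
travel cm [ 0.01 -0.07 -0.  ] twist -0.06
```

View pics/r4s.png

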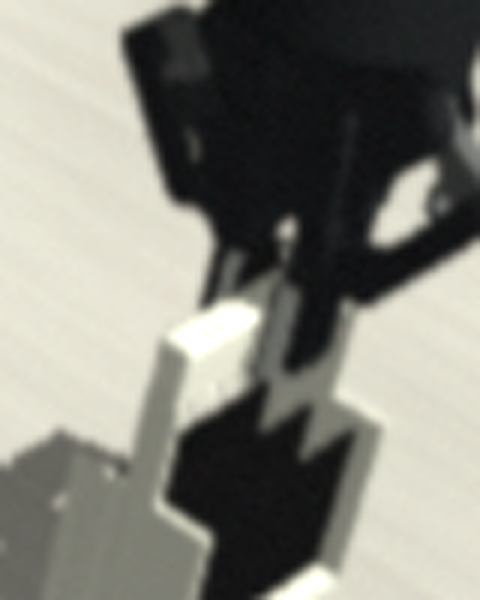

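The handle is pinched (width 10.9 mm). I'll lift straight up and check.

```bash
python3 -m inch '{"travel":[[0,0,-0.3],[0,0,-0.8],[0,0,-1.5],[0,0,-2.5],[0,0,-4],[0,0,-5.5],[0,0,-7],[0,0,-8.5],[0,0,-10],[0,0,-11]],"twist":[0,0,0,0,0,0,0,0,0,0],"fingers":[0.6,0.6,0.6,0.6,0.6,0.6,0.6,0.6,0.6,0.6]}'
python3 -m inch '{"travel":[[0,0,-1],[0,0,-2],[0,0,-3],[0,0,-3.5],[0,0,-4],[0,0,-4],[0,0,-4],[0,0,-4],[0,0,-4],[0,0,-4]],"twist":[0,0,0,0,0,0,0,0,0,0],"fingers":[0.6,0.6,0.6,0.6,0.6,0.6,0.6,0.6,0.6,0.6]}'
python3 - <<'E'
from h import *
to([550,-38.5,250],84.3)
s=vision.get_image('scene');d=vision.get_image('top')
crop(s,400,120,140,190,3,'pics/r5s.png');crop(d,100,250,140,130,4,'pics/r5t.png')
E
```

```text
clock: 22.83
eef_pos: [439.7, 356.9, 211.9]
tool_rot: [3.14, 0.002, -3.108]
force: [0.8, 0.1, -2.8]
width: 11.1
clock: 23.67
eef_pos: [439.0, 356.4, 249.2]
tool_rot: [-3.141, -0.001, -3.108]
force: [-0.6, 0.3, -3.4]
width: 11.1
pos [439.  356.4 249.2] jaw 91.94 z [-0.001 -0.001 -1.   ] q [-0.72  0.48 -0.02  1.73  0.01  0.93  0.86] clock 23.6667 w 11.1 F [-0.6  0.3 -3.4]
travel cm [ -9.75 -39.85  -0.06] twist 7.64
```

View pics/r5s.png

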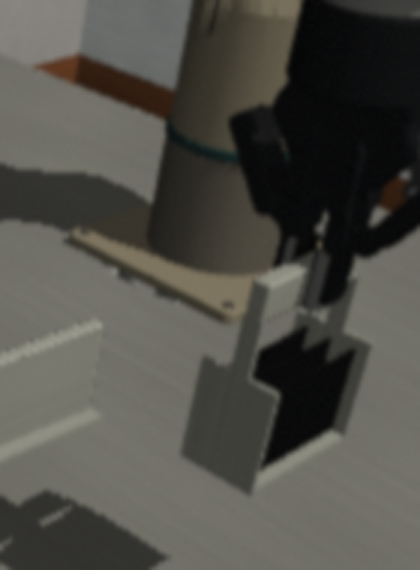

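View pics/r5t.png

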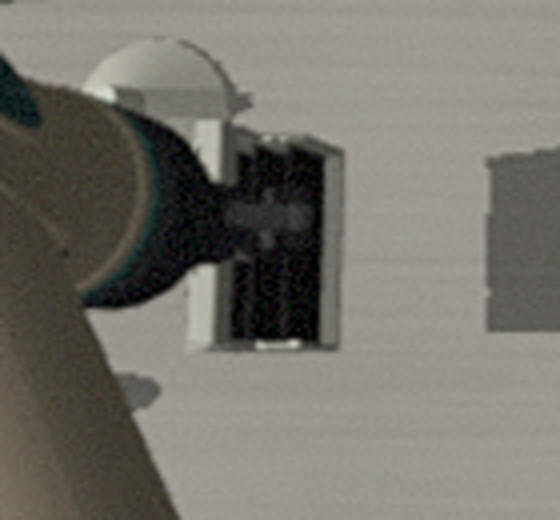

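The rack is held upright, with its underside at about 149 mm. Now I'll carry it over the divider to the tank.

```bash
python3 -m inch '{"travel":[[-0.1,-0.5,0],[-0.4,-1.7,0],[-0.9,-3.7,0],[-1.5,-6.2,0],[-2.2,-9,0],[-2.9,-12,0],[-3.7,-15,0],[-4.4,-18,0],[-5.1,-21,0],[-5.8,-24,0]],"twist":[0,0,0,0,1,2,3,4,5,6],"fingers":[0.6,0.6,0.6,0.6,0.6,0.6,0.6,0.6,0.6,0.6]}'
python3 -m inch '{"travel":[[-0.7,-3,0],[-1.4,-5.8,0],[-2,-8.2,0],[-2.6,-10.3,0],[-3,-11.9,0],[-3.3,-13,0],[-3.5,-13.6,0],[-3.5,-13.6,0],[-3.5,-13.6,0],[-3.5,-13.6,0]],"twist":[0.5,1,1.4,1.6,1.6,1.6,1.6,1.6,1.6,1.6],"fingers":[0.6,0.6,0.6,0.6,0.6,0.6,0.6,0.6,0.6,0.6]}'
python3 - <<'E'
from h import *
to([550,-38.5,205],84.3)
s=vision.get_image('scene');d=vision.get_image('top')
crop(s,250,100,150,190,3,'pics/c1s.png');crop(d,320,200,110,120,5,'pics/c1t.png')
E
```

```text
clock: 24.6
eef_pos: [505.4, 115.7, 249.9]
tool_rot: [-3.141, 0.0, 3.069]
force: [1.5, -0.0, -2.6]
width: 10.8
clock: 25.43
eef_pos: [530.4, -17.9, 249.6]
tool_rot: [3.141, -0.0, 3.045]
force: [-0.3, 0.3, -2.9]
width: 11.0
pos [530.4 -17.9 249.6] jaw 84.45 z [-0.     0.001 -1.   ] q [-0.06  0.43  0.07  1.82 -0.04  0.89  1.49] clock 25.4333 w 11.0 F [-0.3  0.3 -2.9]
travel cm [-2.15 -1.86  4.46] twist 0.15
```

View pics/c1s.png

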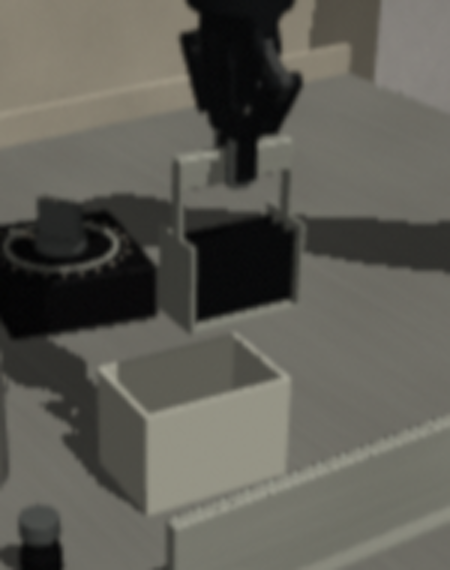

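View pics/c1t.png

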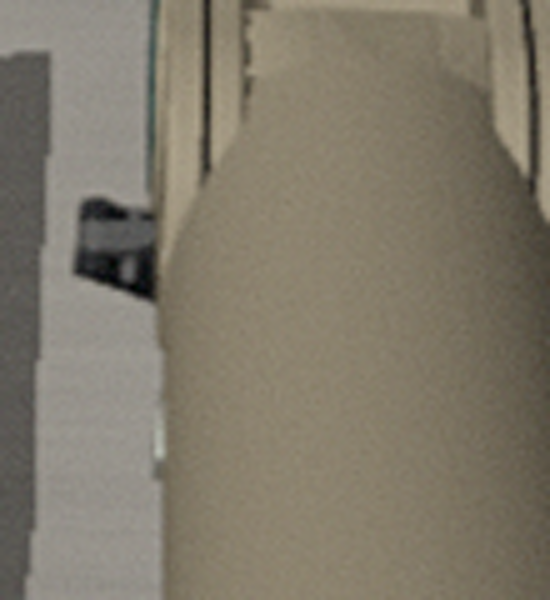

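The arm blocks the top view of the tank, so I'll cross-check the tank mouth from the scene view.

```bash
python3 - <<'E'
from h import *
s=vision.get_image('scene')
s2=dict(s); s2['frame']=np.clip(s['frame'].astype(float)*1.8,0,255).astype(np.uint8)
crop(s2,275,200,80,80,8,'pics/t1s.png')
for n,P in (('old corners',[[617.7,-2,90],[609.1,-87.7,90],[482.6,-75.6,90],[490,11.2,90]]),):
    print(((proj(s,P)-[275,200])*8).round())
crop(s2,300,140,60,75,8,'pics/rk1s.png')
E
```

```text
[[184. 306.]
 [ 51. 172.]
 [416.  78.]
 [569. 200.]]
```

View pics/t1s.png

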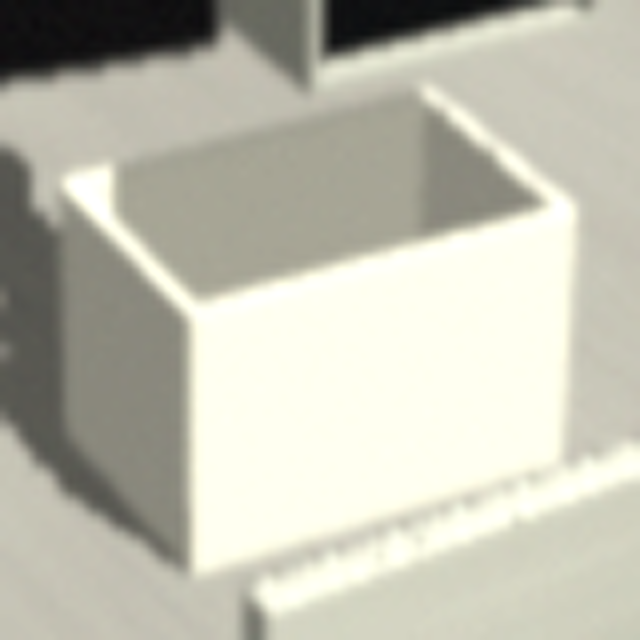

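View pics/rk1s.png

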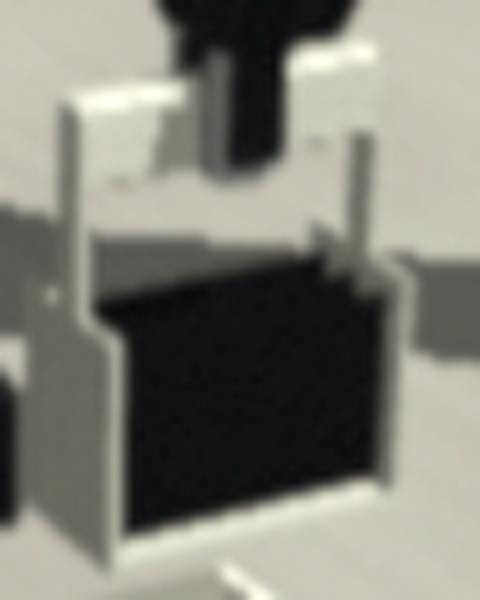

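```bash
python3 - <<'E'
from h import *
s=vision.get_image('scene')
f=lambda c,u0,v0,k:(u0+(c[0]+.5)/k-.5, v0+(c[1]+.5)/k-.5)
T=np.array([plane(s,*f(q,275,200,8),90) for q in [(187,309),(62,178),(422,88),(574,203)]])
print(T.round(1),T.mean(0).round(1)); 
for a,b in ((0,3),(1,2)): v=T[a]-T[b]; print(np.hypot(*v[:2]),np.degrees(np.arctan2(v[1],v[0])))
for z in (145,149,153):
    Q=np.array([plane(s,*f(q,300,140,8),z) for q in [(105,568),(388,490),(22,505)]])
    v=Q[0]-Q[1]; m=(Q[0]+Q[1])/2; n=np.array([np.cos(np.radians(84.4)),np.sin(np.radians(84.4)),0]); w=Q[0]-Q[2]
    print(z,Q.round(1).tolist(),'len',np.hypot(*v[:2]).round(1),'ang',np.degrees(np.arctan2(v[1],v[0])).round(1),'w',np.hypot(*w[:2]).round(1),'ctr',(m-25*n)[:2].round(1))
to([550,-38.5,205],84.3)
E
```

```text
[[617.6  -2.3  90. ]
 [608.2 -85.   90. ]
 [484.7 -71.6  90. ]
 [489.5  11.1  90. ]] [550.  -36.9  90. ]
128.82843809393407 -5.972084692444016
124.22582143217225 -6.211546686079643
145 [[574.0, -8.1, 145.0], [477.4, -2.2, 145.0], [572.3, -52.9, 145.0]] len 96.8 ang -3.5 w 44.8 ctr [523.3 -30. ]
149 [[578.3, -2.0, 149.0], [482.5, 3.9, 149.0], [576.6, -46.4, 149.0]] len 96.0 ang -3.5 w 44.4 ctr [528. -24.]
153 [[582.6, 4.0, 153.0], [487.6, 9.9, 153.0], [580.8, -40.0, 153.0]] len 95.2 ang -3.5 w 44.0 ctr [532.6 -17.9]
pos [530.5 -18.4 249.7] jaw 84.43 z [-0.  0. -1.] q [-0.06  0.43  0.07  1.82 -0.04  0.89  1.49] clock 25.6333 w 11.3 F [ 0.6  1.1 -2.4]
travel cm [-2.13 -1.81  4.47] twist 0.13
```

Both views give the tank mouth at about (550, −37.8), along about −5.8°. I'll centre over it and lower to 10 mm above the final height.

```bash
python3 -m inch '{"travel":[[-0.4,-0.3,0],[-0.9,-0.7,0],[-1.5,-1.2,0],[-1.9,-1.5,0.3],[-2.1,-1.8,0.8],[-2.1,-1.8,1.5],[-2.1,-1.8,2.3],[-2.1,-1.8,3],[-2.1,-1.8,3.4],[-2.1,-1.8,3.4]],"twist":[0,0.2,0.2,0.2,0.2,0.2,0.2,0.2,0.2,0.2],"fingers":[0.6,0.6,0.6,0.6,0.6,0.6,0.6,0.6,0.6,0.6]}'
python3 -m inch '{"travel":[[0,0,0],[0,0,0],[0,0,0],[0,0,0],[0,0,0],[0,0,0],[0,0,0],[0,0,0],[0,0,0],[0,0,0]],"twist":[0,0,0,0,0,0,0,0,0,0],"fingers":[0.6,0.6,0.6,0.6,0.6,0.6,0.6,0.6,0.6,0.6]}'
python3 - <<'E'
from h import *
to([550,-37.8,205],84.2)
s=vision.get_image('scene')
s2=dict(s); s2['frame']=np.clip(s['frame'].astype(float)*1.8,0,255).astype(np.uint8)
crop(s2,275,160,80,100,6,'pics/h1s.png')
E
```

```text
clock: 26.47
eef_pos: [548.7, -39.0, 214.3]
tool_rot: [-3.142, -0.003, 3.04]
force: [-0.0, 0.1, -3.3]
width: 10.6
clock: 27.3
eef_pos: [549.7, -39.4, 215.7]
tool_rot: [3.142, -0.0, 3.039]
force: [0.4, 0.3, -2.4]
width: 11.1
pos [549.7 -39.4 215.7] jaw 84.14 z [-0.  0. -1.] q [-0.02  0.5   0.07  1.81 -0.04  0.83  1.53] clock 27.3 w 11.1 F [ 0.4  0.3 -2.4]
travel cm [-0.01  0.16  1.07] twist -0.06
```

View pics/h1s.png

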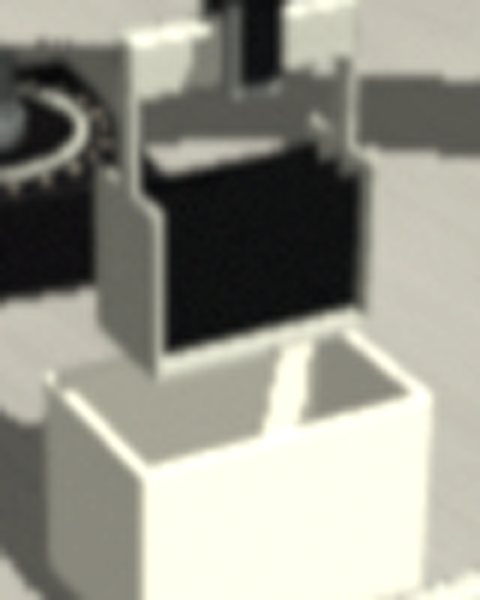

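```bash
python3 - <<'E'
from h import *
s=vision.get_image('scene')
def box(c,ang,z,L,W): 
    a=np.radians(ang);x=np.array([np.cos(a),np.sin(a),0]);y=np.array([-np.sin(a),np.cos(a),0]);c=np.array([*c,z])
    return [c+i*L/2*x+j*W/2*y for i,j in ((1,1),(-1,1),(1,-1),(-1,-1))]
for z in (110,115.7,120): print(z,((proj(s,box((549.7,-39.4),-5.8,z,96,50))-[275,160]+.5)*6).round().tolist())
print('handle top',((proj(s,box((549.7,-39.4),-5.8,245.7,96,12))-[275,160]+.5)*6).round().tolist())
print('tank',((proj(s,box((550,-37.8),-5.8,90,128,86))-[275,160]+.5)*6).round().tolist())
E
```

```text
110 [[155.0, 394.0], [371.0, 337.0], [96.0, 337.0], [307.0, 284.0]]
115.7 [[155.0, 381.0], [372.0, 324.0], [96.0, 324.0], [307.0, 272.0]]
120 [[155.0, 371.0], [372.0, 315.0], [96.0, 315.0], [308.0, 263.0]]
handle top [[129.0, 42.0], [359.0, -4.0], [114.0, 31.0], [342.0, -14.0]]
tank [[141.0, 473.0], [429.0, 394.0], [42.0, 373.0], [319.0, 302.0]]
```

The rack's corners match the projection within about 1 px, so it is level, squared and not slipping. Now the final 1.5 mm sideways correction and 10.5 mm down.

```bash
python3 -m inch '{"travel":[[0,0.1,0],[0,0.15,0.1],[0,0.15,0.25],[0,0.15,0.4],[0,0.15,0.55],[0,0.15,0.7],[0,0.15,0.85],[0,0.15,0.95],[0,0.15,1.05],[0,0.15,1.05]],"twist":[0,0,0,0,0,0,0,0,0,0],"fingers":[0.6,0.6,0.6,0.6,0.6,0.6,0.6,0.6,0.6,0.6]}'
python3 -m inch '{"travel":[[0,0,0],[0,0,0],[0,0,0],[0,0,0],[0,0,0],[0,0,0],[0,0,0],[0,0,0],[0,0,0],[0,0,0]],"twist":[0,0,0,0,0,0,0,0,0,0],"fingers":[0.6,0.6,0.6,0.6,0.6,0.6,0.6,0.6,0.6,0.6]}'
python3 - <<'E'
from h import *
to([550,-37.8,205],84.2)
s=vision.get_image('scene'); d=vision.get_image('top')
def box(c,ang,z,L,W): 
    a=np.radians(ang);x=np.array([np.cos(a),np.sin(a),0]);y=np.array([-np.sin(a),np.cos(a),0]);c=np.array([*c,z])
    return [c+i*L/2*x+j*W/2*y for i,j in ((1,1),(-1,1),(1,-1),(-1,-1))]
print(((proj(s,box((550,-37.8),-5.8,105,96,50))-[275,160]+.5)*6).round().tolist())
cv2.imwrite('pics/f_s.png',s['frame'][:,:,::-1])
cv2.imwrite('pics/f_t.png',d['frame'][:,:,::-1])
s2=dict(s); s2['frame']=np.clip(s['frame'].astype(float)*1.8,0,255).astype(np.uint8)
crop(s2,275,160,80,100,6,'pics/h2s.png')
E
```

```text
clock: 28.23
eef_pos: [549.8, -37.9, 204.9]
tool_rot: [-3.142, -0.0, 3.039]
force: [0.7, 0.4, -3.0]
width: 11.1
clock: 29.07
eef_pos: [549.9, -37.9, 205.2]
tool_rot: [3.142, -0.0, 3.039]
force: [-0.3, 0.9, -2.9]
width: 11.3
pos [549.9 -37.9 205.2] jaw 84.14 z [-0.  0. -1.] q [-0.03  0.52  0.06  1.82 -0.04  0.8   1.53] clock 29.0667 w 11.3 F [-0.3  0.9 -2.9]
travel cm [-0.01  0.01  0.02] twist -0.06
[[156.0, 407.0], [372.0, 350.0], [98.0, 350.0], [308.0, 297.0]]
```

View pics/h2s.png

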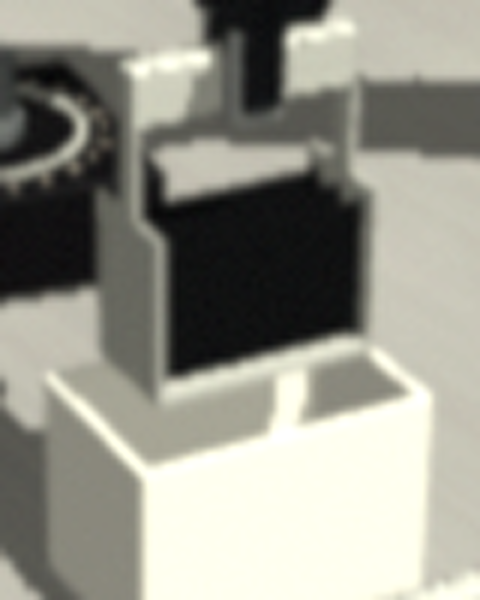

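View pics/f_s.png

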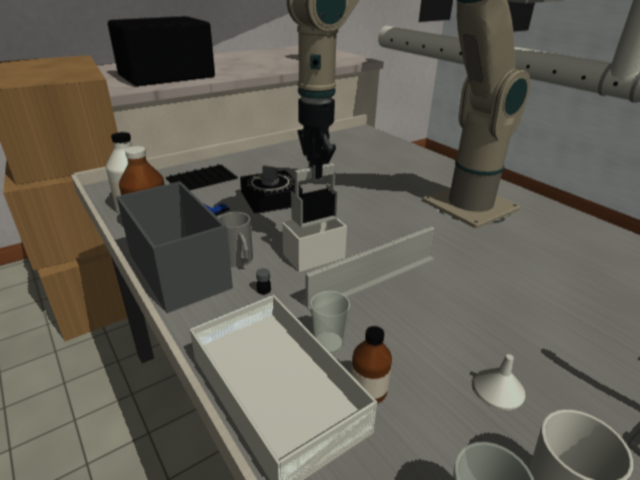

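View pics/f_t.png

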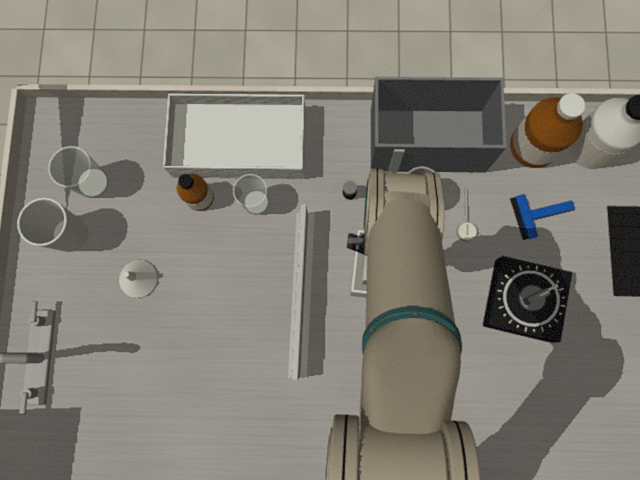

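The rack's near-corner offset from its projection (+4,−5 crop px) equals the tank's (+5,−5). So relative to the tank it is centred, squared and about 15 mm above the rim. The bystanders look unmoved and the knob is unchanged, so I'll hand in.

```bash
python3 -c "
from cell import ctrl
s=ctrl.read_state(); print(s['clock'],abs(s['qd']).max(),s['eef_pos'],s['width'])
print(ctrl.finish_job())"
```

```text
29.1667 0.001473569064928916 [549.89200938 -37.91703771 205.17219059] 10.98394221636684
the job is handed in; nothing more can be done
None
```

The job is handed in at 29 s of the 61 s allowed. The timer knob is on its tab, and the rack is held still above the tank mouth.

**Knob:** I gripped the bar and turned it about 34° (0.60 rad) clockwise. After release the pointer measured −63.3° and the tab −63.2° in the top view.

**Rack:** I pinched it by the middle of its handle and lifted its underside to about 149 mm, well over the 85 mm divider. It now hovers with its underside at about 105 mm, 15 mm above the rim. The TCP is at (549.9, −37.9), against a tank centre measured at (550, −37.8), with the rack's angle within about 0.1° of the tank's. The arm is still and the grip holds at 11 mm. I saw no contact with the tank or divider and no bystander moved.

**Checks that disagreed:**
- **Fingertip height:** the fingertips appeared about 25 mm higher than the reported TCP and nose length imply. I went by the pictures and by the lack of contact when lowering. My first, shallow grip on the knob bar was opened and redone lower.
- **Rack angle:** one rough scene reading during the carry gave −3.5° instead of −5.6°. Later corner checks agreed with the expected angle within about 1 px.
- **Tank position:** the two cameras differed by about 1.6 mm and 0.4°, so I used roughly their mean.
- **Final hover:** the arm blocked the top camera, so this check rests on the scene view and the arm's own readings. I put the clearance uncertainty at about ±2 mm.

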